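# Clear the support bar and set out the beakers by size on the four-place stirrer

### The arm

A 6-joint arm with a two-finger parallel gripper is mounted at the origin on the work surface. World frame = base frame: x ahead of the robot, y to its left, z up, the work surface at z = 0. Lengths are in m, angles in rad, forces in N, time in s.
With the tool pointing down it reaches from about 0.3 to 0.825 m from the base axis. Payload 5.4 kg.
Tool frame: the origin (TCP) lies between the finger pads; the fingertips stand 25 mm ahead of it and the grasp point (between the pads) lies 6 mm ahead of it (env.tip_reach is the distance from the TCP to the fingertips, in m); z points along the fingers, y is the line along which they close (so a half turn about z gives the same grasp; the last joint's range is limited). The gripper opens to 92 mm and grips with 3 to 60 N. Pads are 20 mm wide; open, the fingers measure 128 mm over their backs; the gripper's body (75 mm by 189 mm) begins 69 mm behind the grasp point.
Start: joints at [1.092, 0.158, 1.597, -0, 1.386, -0.21], TCP at [0.153, 0.554, 0.24] pointing down, gripper open.
Joint ranges: [-2.91, 2.91], [-0.94, 2.29], [0.18, 2.7], [-1.29, 4.43], [0.17, 2.64], [-3, 3]. Speed limits (rad/s): [2.57, 2.57, 3.14, 3.14, 3.14, 3.14].

### API

Orientations are given as a unit quaternion [x, y, z, w].
In Python, from station import env gives the robot as it stands.
- The arm moves only by the tool move_arm, never from a script. Its arguments are lists of equal length, an entry for each row: "xyz": the shift along the world's x, y, z scaled (see below), a list of three; "dr": the turn, a rotation vector about the world's x, y, z scaled (see below), a list of three; "gripper": the closure, from -1 (fully open) to 1 (shut). A call has exactly 5 rows; each row shifts and turns the commanded pose from where the row before left it; what a row does not reach is not made up. The controller multiplies each number of a shift by 200 mm and each number of a turn by 1.5 rad. A row lasts 1/12 s, in which the tool goes at most 41.7 mm and 7.16 degrees, less where a joint would pass 70% of its speed; a pose out of reach is approached as far as the arm can. A call with a number of a shift or a turn outside -1 to 1 is refused whole. A call with a gripper value outside its range is refused whole. The fingers move at their own pace and stop on an object; "squeeze" is the grip in N (left out, the last holds). Time passes only in rows, so rows that do not move let the fingers close, or fill a call up. It gives the time, the measured TCP pose, the force, the opening and the grip force at its end, in the units of the state.
- env.get_obs(): the state, without advancing time (a new reading comes with each control period).
- env.camera(name): name is "scene" or "top"; returns the picture (384x512x3 uint8, red, green, blue); there is no depth.
- env.get_calibration(name): a dict with "vertical_fov" (degrees; the focal length in pixels is half the picture's height over the tangent of half this angle, whatever the lens; pixels are square), "cx", "cy" (the principal point, pixels), "extrinsics" (4x4, takes a point from camera to world coordinates). Camera axes: x right, y down, z forward; pixel columns grow to the right and rows downward; lengths in m; the calibration is good to about 2 mm. A picture is of the moment at which its call begins. get_calibration takes no time and is no camera call.
- env.job_done(): hands the job in; it is judged then, once.
Trained networks look in the newest picture that a camera, given by its name, has taken for a name from the list of things; names that differ only in an ending like _2 or _b are one class to them, and where a whole thing is asked for, a point or a joint stands for the part that bears it (a point fixed in the world has none). Each returns a list of dicts, best first, with "p" (0 to 1); they miss things now and then, are a little off and sometimes report something else, mostly with a low value. They report only what shows in the picture. A call takes as long as a camera call. They do not tell look-alikes from the thing itself.
- env.recognise(camera, target): "bbox" ([centre column, centre row, width, height] as shares, 0 to 1, of the picture: columns of its width, rows of its height, round what is visible of it).
- env.place_of(camera, target): "point" ([row, column] as shares, 0 to 1, of the picture: columns of its width, rows of its height: a listed point, or the origin of a listed thing).
The state is a dict: "time": time; "joint_positions": joint angles; "dq": joint speeds; "tau": joint torques, N m; "eef_pos": TCP position; "eef_rot": TCP orientation; "ft_force": force on the tool from outside, world axes, zero at the start; "torque": the same for the moment, N m; "opening": opening from 0.0 (shut) to 1.0 (fully open); "finger_force": force on a finger pad.
Only numpy, scipy, OpenCV 4.12 (cv2) and the standard library are available. Lean on these libraries where they do the work, as an engineer would, in place of code of your own. Each camera call takes 0.05 s, during which the arm holds its last target. There are 200 camera calls.

### The job

Get the four-place stirrer ready: lift the support bar straight up out of its two open brackets, keeping it level, and lay it lengthwise along the middle of the blue mat. Stand the four steel beakers upright on the ringed places in order of size, the smallest next to the control box with the dials and the largest at the far end, each set down gently in the middle of its ring. Leave the brown bottle and the flask where they are.

Things in the scene. Friction and masses are not known exactly. Their poses are not given: they have to be found in the camera images.
- beaker_25: the smallest of four open stainless steel beakers: a plain upright cup 34 mm across and 50 mm high with a 2.5 mm wall, a thin rolled rim and a small pouring lip. Loose, standing upright on the bench. Origin: centre of its underside; z up.
- beaker_50: the second smallest of four open stainless steel beakers: a plain upright cup 43 mm across and 61 mm high with a 2.5 mm wall, a thin rolled rim and a small pouring lip. Loose, standing upright on the bench. Origin: centre of its underside; z up.
- beaker_100: the second largest of four open stainless steel beakers: a plain upright cup 53 mm across and 74 mm high with a 2.5 mm wall, a thin rolled rim and a small pouring lip. Loose, standing upright on the bench. Origin: centre of its underside; z up.
- beaker_250: the largest of four open stainless steel beakers: a plain upright cup 64 mm across and 92 mm high with a 2.5 mm wall, a thin rolled rim and a small pouring lip. Loose, standing upright on the bench. Origin: centre of its underside; z up.
- bar: support bar: aluminium rod 12 mm thick, 442 mm long over the black square blocks (28 x 28 x 18) on its ends; mid 60 mm is a rubber sleeve 13.6 mm thick (grip and balance point); 18 mm square clips 90 mm either side. 0.2 kg, loose, level in two U brackets over the rings. Origin: middle, on its axis; y along it. Lying on a flat surface the axis is 14 mm up (end blocks).
- stirrer: white stirrer, 130 x 316 mm, 55 high, fixed. Four blue rings 74 mm across on its flat top. Origin: centre of underside; y along the row. Ring centres: x 0, y -120, -40, 40, 120, z 55. An end box (60 along the row, 136 across, 75 high) at each end; on each, at y = +-190, a slim upright with an open-topped U bracket: slot 17 wide, floor 164, tips 186 above the bench.
- control_box: the black end box of the stirrer with four white dials and a green display on top, fixed, at either end of the row (the other end box is grey with ribs). 60 mm along the row, 136 across, 75 high, plus its bracket. Origin: centre of its underside, on the line of the row; the ring centres are 70, 150, 230 and 310 mm from it.
- mat: a blue mat, 500 mm x 110 mm and 4 mm thick, fixed flat on the bench to the left or right of the stirrer. Origin: centre of its underside; x runs along its length. A grey power strip lies on the other side.
- brown_bottle: a small brown glass bottle with a white cap, 38 mm across and 72 mm high, standing loose among the beakers. To be left alone. Origin: centre of its underside.
- flask: a small green-tinted conical flask with an orange stopper, 52 mm across its foot and 85 mm high, standing loose among the beakers. To be left alone. Origin: centre of its underside.
There are look-alikes about, which are no part of the job. What is shaped like the beaker_100 but red is not meant.

How it is judged:
By the outcome, as a careful person would: the job done as asked, in the order asked, and still so for the second after the job is handed in, with the robot touching nothing.
It also fails if it takes over 139 s, if anything falls off the work surface, if the arm or the gripper's body presses on something with over 40 N, if the wrist force passes 120 N, or if a joint passes its speed limit or range.

## Working session

There is one attempt and no reset: what is moved stays moved. The work goes in short steps, Python scripts to look and compute and a tool call to move; the robot and the scene stay as the last step left them, time stands still between calls to the robot, and variables do not carry over. Pictures are saved under pics/ and viewed, at most 14 in all, crops included, and the job is handed in when it is done.

Besides the shell and the picture viewer there is one more tool, called after ">>>" by a JSON object that holds its "name" and its "arguments". move_arm: Moves the arm, as the interface text tells. Shifts and turns lie within -1 to 1; 1 stands for 200 mm of shift or 1.5 rad of turn. Its arguments: {"type":"object","properties":{"xyz":{"type":"array"},"dr":{"type":"array"},"gripper":{"type":"array"},"squeeze":{"type":"number"}},"required":["xyz","dr","gripper"]}

```bash
mkdir -p pics; ls
cat > h.py <<'E'
import numpy as np,cv2
from station import env
def ray(cam,u,v):
    c=env.get_calibration(cam);f=192/np.tan(np.radians(c["vertical_fov"])/2)
    T=np.array(c["extrinsics"]);d=T[:3,:3]@np.array([(u-c["cx"])/f,(v-c["cy"])/f,1]);return T[:3,3],d/np.linalg.norm(d)
def onz(cam,u,v,z):
    o,d=ray(cam,u,v);return o+d*(z-o[2])/d[2]
def proj(cam,p):
    c=env.get_calibration(cam);f=192/np.tan(np.radians(c["vertical_fov"])/2)
    T=np.array(c["extrinsics"]);q=T[:3,:3].T@(np.array(p)-T[:3,3]);return q[0]/q[2]*f+c["cx"],q[1]/q[2]*f+c["cy"]
def tri(a,b):
    o1,d1=a;o2,d2=b
    A=np.stack([d1,-d2],1);s=np.linalg.lstsq(A,o2-o1,rcond=None)[0]
    p,q=o1+s[0]*d1,o2+s[1]*d2;return (p+q)/2,np.linalg.norm(p-q)
E
python3 - <<'E'
from h import *
np.set_printoptions(precision=3,suppress=True)
for c in("scene","top"):
    im=env.camera(c);cv2.imwrite(f"pics/{c}0.png",cv2.resize(im[:,:,::-1],(800,600),interpolation=cv2.INTER_CUBIC))
    k=env.get_calibration(c);print(c,k["vertical_fov"],k["cx"],k["cy"]);print(np.array(k["extrinsics"]))
names="beaker_25 beaker_50 beaker_100 beaker_250 bar stirrer control_box mat brown_bottle flask".split()
for n in names:
    r={}
    for c in("scene","top"):
        r[c]=[(d["point"][1]*512,d["point"][0]*384,d["p"]) for d in env.place_of(c,n)[:4]]
        print(n,c,[tuple(round(float(x),2) for x in t) for t in r[c]], [onz(c,t[0],t[1],0.175 if n=="bar" else 0) for t in r[c]])
    if r["scene"] and r["top"]: print("   tri",tri(ray("scene",*r["scene"][0][:2]),ray("top",*r["top"][0][:2])))
print(env.get_obs())
E
```

```text
pics
scene 42.71460282289712 253.4476291994544 185.61733700038337
[[-0.884  0.309 -0.35   0.919]
 [ 0.467  0.599 -0.65   0.769]
 [ 0.009 -0.738 -0.674  0.923]
 [ 0.     0.     0.     1.   ]]
top 48.587287006610424 251.61241120459928 185.86557300728813
[[ 0.015 -0.981  0.193  0.299]
 [-1.    -0.013  0.01  -0.015]
 [-0.008 -0.193 -0.981  1.181]
 [ 0.     0.     0.     1.   ]]
beaker_25 scene [(312.78, 246.49, 0.94), (246.43, 151.18, 0.92), (295.32, 183.78, 0.88), (280.58, 164.58, 0.8)] [array([0.414, 0.143, 0.   ]), array([ 0.387, -0.266,  0.   ]), array([ 0.332, -0.073,  0.   ]), array([ 0.327, -0.165,  0.   ])]
beaker_25 top [(267.52, 217.11, 0.82), (337.1, 235.08, 0.81), (275.81, 254.02, 0.8), (196.71, 223.41, 0.75)] [array([ 0.443, -0.048,  0.   ]), array([ 0.396, -0.24 ,  0.   ]), array([ 0.341, -0.071,  0.   ]), array([0.422, 0.149, 0.   ])]
   tri (array([ 0.401,  0.005, -0.113]), np.float64(0.15564100478051723))
beaker_50 scene [(312.78, 246.49, 0.94), (246.43, 151.18, 0.92), (295.32, 183.78, 0.88), (280.58, 164.58, 0.8)] [array([0.414, 0.143, 0.   ]), array([ 0.387, -0.266,  0
[... 2547 characters left out ...]
.005]), np.float64(0.005333635017193571))
flask scene [(283.8, 221.91, 0.87)] [array([0.435, 0.038, 0.   ])]
flask top [(232.7, 214.81, 0.59)] [array([0.448, 0.05 , 0.   ])]
   tri (array([0.445, 0.05 , 0.016]), np.float64(0.003234934915886963))
{'time': 1.1, 'joint_positions': array([ 1.092,  0.158,  1.597,  0.   ,  1.386, -0.21 ]), 'dq': array([-0.001,  0.   , -0.002, -0.   ,  0.   , -0.001]), 'tau': array([  0.   , -38.559, -32.237,   0.07 ,   0.031,  -0.   ]), 'eef_pos': array([0.153, 0.554, 0.24 ]), 'eef_rot': array([ 0.134,  0.991,  0.   , -0.   ]), 'ft_force': array([ 0.705, -0.579,  0.562]), 'torque': array([-0.013, -0.006, -0.002]), 'finger_force': 0.0, 'opening': 0.999584388528926}
```

View pics/scene0.png

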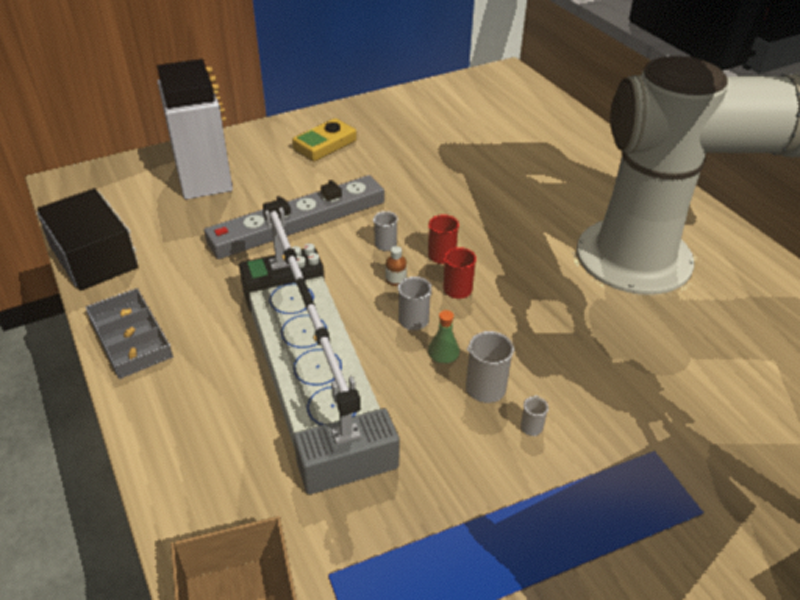

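View pics/top0.png

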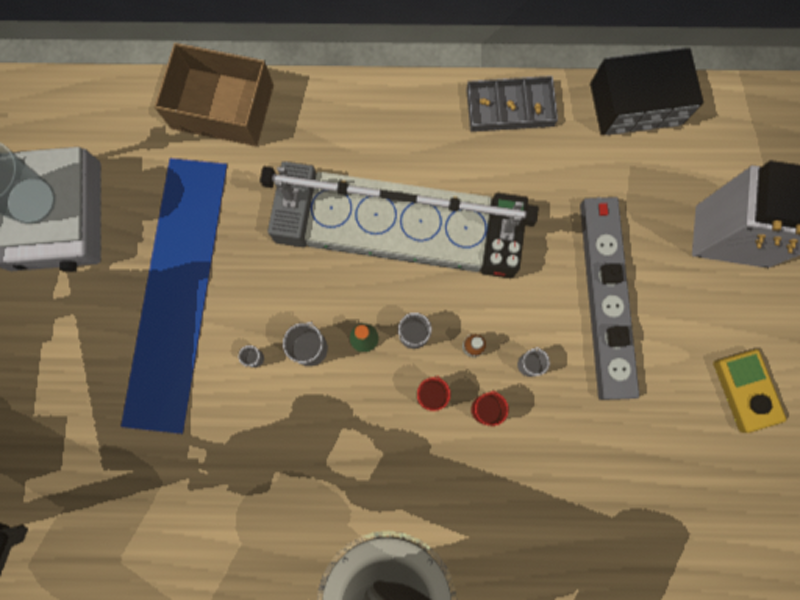

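The scene picture has the control box at the far right (≈280,265 of 800x600) and the mat at the front. The top picture shows the rings at (332,208), (376,214), (420,221) and (466,228), with the control box at the -y end. The beakers are 25 at (250,355), 250 at (303,343), 100 at (414,330) and 50 at (534,361). The two red ones are decoys.

```bash
cat > meas.py <<'E'
from h import *
from scipy.optimize import least_squares
np.set_printoptions(precision=4,suppress=True)
DIM=dict(b25=(.034,.050),b50=(.043,.061),b100=(.053,.074),b250=(.064,.092))
def boxof(cam,x,y,z,dia,h):
    a=np.linspace(0,2*np.pi,48);P=[proj(cam,(x+dia/2*np.cos(t),y+dia/2*np.sin(t),zz)) for zz in (z,z+h) for t in a]
    P=np.array(P);return np.r_[P.min(0),P.max(0)]
def maskbox(im,cam,x,y,z,dia,h):
    b=boxof(cam,x,y,z,dia,h);m=10;x0,y0,x1,y1=[int(round(v)) for v in (b[0]-m,b[1]-m,b[2]+m,b[3]+m)]
    s=cv2.cvtColor(im,cv2.COLOR_RGB2HSV)[y0:y1,x0:x1,1];mk=(s<70).astype(np.uint8)
    n,l,st,c=cv2.connectedComponentsWithStats(mk);k=1+np.argmax(st[1:,4]);q=st[k]
    return np.array([x0+q[0]-.5,y0+q[1]-.5,x0+q[0]+q[2]-.5,y0+q[1]+q[3]-.5])
def beaker(n,x,y,z,ims):
    d,h=DIM[n]
    M={c:maskbox(ims[c],c,x,y,z,d,h) for c in ims}
    f=lambda p:np.concatenate([boxof(c,*p,d,h)-M[c] for c in ims])
    r=least_squares(f,[x,y,z],loss="soft_l1");return r.x,f(r.x)
def blue(im):
    H=cv2.cvtColor(im,cv2.COLOR_RGB2HSV);return (H[...,0]>98)&(H[...,0]<128)&(H[...,1]>90)
def rings(cam,im,c0,yaw,z=.055):
    ys,xs=np.where(blue(im));P=np.array([onz(cam,u,v,z)[:2] for u,v in zip(xs,ys)])
    off=np.array([-.12,-.04,.04,.12])
    def res(p,Q):
        e=np.array([-np.sin(p[2]),np.cos(p[2])]);C=p[:2]+off[:,None]*e
        D=np.abs(np.linalg.norm(Q[:,None]-C,axis=2)-p[3]);return D.min(1)
    p0=np.array([*c0,yaw,.036]);Q=P[res(p0,P)<.012]
    r=least_squares(lambda p:res(p,Q),p0,loss="soft_l1",f_scale=.002);return r.x,len(Q),np.median(res(r.x,Q))
E
python3 - <<'E'
from meas import *
ims={c:env.camera(c) for c in("scene","top")}
for n,x,y in(("b25",.414,.143),("b250",.42,.09),("b100",.43,-.05),("b50",.39,-.25)):
    for c in ims:
        pass
    p,r=beaker(n,x,y,0,ims); p,r=beaker(n,p[0],p[1],0,ims);print(n,p,r)
for c in ims: print(c,rings(c,ims[c],(.648,-.006),-.12), [rings(c,ims[c],(.648,-.006),-.12,z)[0][3] for z in(.045,.065)])
# mat: blue area
for c in ims:
    m=blue(ims[c]).astype(np.uint8);n,l,st,ce=cv2.connectedComponentsWithStats(m);k=1+np.argmax(st[1:,4]);ys,xs=np.where(l==k)
    P=np.array([onz(c,u,v,.004)[:2] for u,v in zip(xs,ys)],np.float32);print("mat",c,cv2.minAreaRect(P*1000))
# bar sleeve & blocks: dark pixels near bar line
for c in ims:
    v=cv2.cvtColor(ims[c],cv2.COLOR_RGB2HSV)[...,2]
    e=np.array([.12,.993]);row=[]
    for s in np.arange(-.24,.241,.003):
        u,w=proj(c,(.648+e[0]*s,-.006+e[1]*s,.17));row.append(v[int(round(w)),int(round(u))])
    print("bar",c,' '.join(map(str,row)))
for c in ims:
  for n in("bar",): print(c,[(d["bbox"],d["p"]) for d in env.recognise(c,n)])
E
```

```text
Traceback (most recent call last):
  File "meas.py", line 17, in beaker
    r=least_squares(f,[x,y,z],loss="soft_l1");return r.x,f(r.x)
  File "meas.py", line 16, in <lambda>
    f=lambda p:np.concatenate([boxof(c,*p,d,h)-M[c] for c in ims])
                               ~~~~~^^^^^^^^^^
  File "meas.py", line 6, in boxof
    a=np.linspace(0,2*np.pi,48);P=[proj(cam,(x+dia/2*np.cos(t),y+dia/2*np.sin(t),zz)) for zz in (z,z+h) for t in a]
                                   ~~~~^^^^^^^^^^^^^^^^^^^^^^^^^^^^^^^^^^^^^^^^^^^^^^
  File "h.py", line 9, in proj
    c=env.get_calibration(cam);f=192/np.tan(np.radians(c["vertical_fov"])/2)
ValueError: time passes only in moves, steps and waits
```

```bash
sed -i 's/env.get_calibration(cam)/CAL[cam]/; s/^from station import env/from station import env\nCAL={c:env.get_calibration(c) for c in("scene","top")}/' h.py
cat > m1.py <<'E'
from meas import *
ims={c:env.camera(c) for c in("scene","top")}
for n,x,y in(("b25",.414,.143),("b250",.42,.09),("b100",.43,-.05),("b50",.39,-.25)):
    p,r=beaker(n,x,y,0,ims); p,r=beaker(n,p[0],p[1],0,ims);print(n,p,r)
for c in ims: print(c,rings(c,ims[c],(.648,-.006),-.12), [rings(c,ims[c],(.648,-.006),-.12,z)[0][3] for z in(.045,.065)])
for c in ims:
    m=blue(ims[c]).astype(np.uint8);n,l,st,ce=cv2.connectedComponentsWithStats(m);k=1+np.argmax(st[1:,4]);ys,xs=np.where(l==k)
    P=np.array([onz(c,u,v,.004)[:2] for u,v in zip(xs,ys)],np.float32);print("mat",c,cv2.minAreaRect(P*1000))
for c in ims:
    v=cv2.cvtColor(ims[c],cv2.COLOR_RGB2HSV)[...,2]
    e=np.array([.12,.993]);row=[]
    for s in np.arange(-.24,.241,.003):
        u,w=proj(c,(.648+e[0]*s,-.006+e[1]*s,.17));row.append(v[int(round(w)),int(round(u))])
    print("bar",c,' '.join(map(str,row)))
    im=ims[c];cv2.imwrite(f"pics/{c}_bar.png",cv2.resize((im[90:180,150:360] if c=="top" else im[110:330,130:280])[:,:,::-1],None,fx=3.6 if c=="top" else 2.7,fy=3.6 if c=="top" else 2.7,interpolation=cv2.INTER_CUBIC))
E
python3 m1.py
```

```text
b25 [0.4362 0.1602 0.0364] [  4.5422   1.6287  -8.9566  -7.1253   1.2089   2.4525 -12.1329 -10.4468]
b250 [0.424  0.1467 0.007 ] [-1.2231 -0.189  -0.659   0.017  -0.447   0.7778 -0.6366  0.6367]
b100 [ 0.4522 -0.04    0.0155] [ 7.0412  1.7712 -0.9288 -2.5097  0.8244 -0.3613 -0.6664  0.0511]
b50 [ 0.4015 -0.2424  0.0035] [-0.3027  0.7122 -3.4218 -4.7696 -0.1991  1.1679 -0.6861  0.1673]
scene (array([ 0.7779, -0.0464, -0.1622,  0.1654]), 8, np.float64(0.0006906041085911335)) [np.float64(0.17931541302585868), np.float64(0.15278989001942192)]
top (array([ 0.652 , -0.0089, -0.1348,  0.0354]), 41, np.float64(0.0003888168667890435)) [np.float64(0.03564489962312546), np.float64(0.03520023987346967)]
mat scene ((525.1663208007812, 391.36334228515625), (109.38597106933594, 495.9444580078125), 84.69368743896484)
mat top ((525.9359741210938, 392.1324462890625), (108.58812713623047, 496.6999816894531), 84.7740478515625)
bar scene 69 49 49 47 48 48 53 53 80 130 130 189 172 172 148 177 177 161 186 186 170 153 177 177 161 189 189 170 193 193 178 201 185 185 172 193 193 179 197 189 189 187 131 64 46 
[... 312 characters left out ...]
15 200 212 198 207 198 205 196 198 192 204 184 191 183 48 52 52 53 55 52 49 47 47 44 47 90 183 157 112 95 93
bar top 114 115 115 114 114 101 41 42 43 43 42 101 174 192 190 187 192 193 193 192 188 186 193 194 194 190 187 185 182 195 191 190 187 184 181 193 191 189 186 183 178 175 190 188 186 183 168 70 43 46 46 55 104 163 167 185 182 179 176 172 161 154 182 180 176 166 158 149 183 172 49 46 49 56 61 47 47 48 49 48 54 47 48 49 48 52 61 62 47 68 144 137 130 129 166 159 143 135 127 123 126 148 141 135 125 120 88 43 41 42 40 39 91 104 138 128 122 108 102 89 83 132 121 117 114 81 68 119 117 105 97 91 91 85 111 113 97 86 66 63 72 86 92 145 120 117 101 48 32 34 36 34 33 47 86 154 154 155 155 153 148
```

```bash
cat > m2.py <<'E'
from meas import *
import meas
meas.blue=lambda im:(lambda H:(H[...,0]>95)&(H[...,0]<130)&(H[...,1]>60))(cv2.cvtColor(im,cv2.COLOR_RGB2HSV))
ims={c:env.camera(c) for c in("scene","top")}
def mb(im,cam,x,y,z,d,h):
    b=boxof(cam,x,y,z,d,h);m=8;x0,y0,x1,y1=[int(round(v)) for v in (b[0]-m,b[1]-m,b[2]+m,b[3]+m)]
    s=cv2.cvtColor(im,cv2.COLOR_RGB2HSV)[y0:y1,x0:x1,1];mk=(s<60).astype(np.uint8)
    n,l,st,c=cv2.connectedComponentsWithStats(mk);cx,cy=(x1-x0)/2,(y1-y0)/2
    k=1+np.argmax([st[i,4]-20*np.hypot(c[i,0]-cx,c[i,1]-cy) for i in range(1,n)]);q=st[k]
    return np.array([x0+q[0]-.5,y0+q[1]-.5,x0+q[0]+q[2]-.5,y0+q[1]+q[3]-.5])
meas.maskbox=mb
for n,x,y in(("b25",.41,.205),("b250",.424,.147),("b100",.446,-.05),("b50",.398,-.245)):
    p,r=beaker(n,x,y,0,ims); p,r=beaker(n,p[0],p[1],0,ims);print(n,p,r)
for c in ims: print(c,rings(c,ims[c],(.652,-.009),-.134), [rings(c,ims[c],(.652,-.009),-.134,z)[0][3] for z in(.045,.065)])
# bar: sub-pixel per-image: for rows of s, find bar cross-section centre of the dark sleeve
cen={}
for c in ims:
    v=cv2.cvtColor(ims[c],cv2.COLOR_RGB2HSV)[...,2].astype(float);e=np.array([.134,.991])
    # dark mask in corridor around bar line
    m=np.zeros(v.shape,np.uint8);a=proj(c,(*(np.array([.652,-.009])+e*-.05),.17));b=proj(c,(*(np.array([.652,-.009])+e*.05),.17))
    cv2.line(m,tuple(int(t) for t in a),tuple(int(t) for t in b),1,15);mk=((v<75)&(m>0)).astype(np.uint8)
    n,l,st,ce=cv2.connectedComponentsWithStats(mk);k=1+np.argmax(st[1:,4]);cen[c]=ce[k];print(c,ce[k],st[k])
print("bar mid",tri(ray("scene",*cen["scene"]),ray("top",*cen["top"])))
E
python3 m2.py
```

```text
b25 [0.424  0.1677 0.0119] [ 0.7298  0.0494 -0.8372 -0.1041 -0.2663  5.2837  0.1636 -5.108 ]
b250 [0.424  0.1467 0.007 ] [-1.2231 -0.189  -0.659   0.017  -0.447   0.7778 -0.6366  0.6367]
b100 [ 0.4523 -0.0386  0.0157] [ 7.249   2.0449 -0.6957 -2.2109  0.3261 -0.4133 -0.1877  0.0041]
b50 [ 0.4015 -0.2424  0.0035] [-0.3027  0.7122 -3.4218 -4.7696 -0.1991  1.1679 -0.6861  0.1673]
scene (array([ 0.6489, -0.0113, -0.1371,  0.0353]), 69, np.float64(0.0006911543406285595)) [np.float64(0.03569545665241755), np.float64(0.034898581801596384)]
top (array([ 0.6521, -0.0086, -0.1397,  0.0353]), 235, np.float64(0.0006512972860321375)) [np.float64(0.035636951084761816), np.float64(0.03503683311798288)]
scene [190.4525 180.4972] [180 171  20  25 179]
top [254.3519 125.3796] [243 122  24   8 108]
bar mid (array([ 0.6506, -0.0119,  0.1893]), np.float64(0.013520628491986136))
```

View pics/top_bar.png

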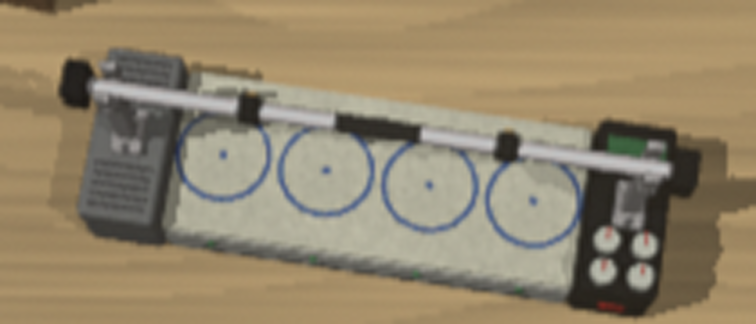

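```bash
cat > m3.py <<'E'
exec(open("m2.py").read().split("for n,x,y in")[0])
print("25 guess",onz("top",160,227,.045),onz("scene",342,265,.045))
g=onz("top",160,227,.045)
for n,x,y in(("b25",g[0],g[1]),("b250",.424,.147),("b100",.446,-.05),("b50",.398,-.245)):
    d,h=DIM[n]
    for cs in(["top"],["scene"]):
        X,Y=x,y
        for _ in range(2):
            M={c:mb(ims[c],c,X,Y,0,d,h) for c in cs}
            f=lambda p:np.concatenate([boxof(c,p[0],p[1],0,d,h)-M[c] for c in cs])
            r=least_squares(f,[X,Y],loss="soft_l1",f_scale=.5);X,Y=r.x
        print(n,cs,r.x,f(r.x))
    print("  boxpx",boxof("scene",X,Y,0,d,h))
for z in(.165,.17,.175): print("bar top",z,onz("top",254.8,125.5,z))
print("sleeve scene expect",proj("scene",(.6505,-.012,.17)),"stirrer c",proj("top",(.6505,-.01,.17)))
im=ims["scene"];a=im[120:280,110:360];cv2.imwrite("pics/sc2.png",cv2.resize(a[:,:,::-1],(800,512),interpolation=cv2.INTER_CUBIC))
for n in["beaker_25"]:
  for c in ims:print(c,[(np.round(np.array(d["bbox"])*[512,384,512,384],1),round(d["p"],2)) for d in env.recognise(c,n)])
E
python3 m3.py
```

```text
25 guess [0.4066 0.241  0.045 ] [0.4096 0.2495 0.045 ]
b25 ['top'] [0.4068 0.2449] [ 0.2461 -0.1257 -0.2595  0.1317]
b25 ['scene'] [0.3992 0.2388] [-0.3426  0.3322  0.3266 -0.329 ]
  boxpx [333.1574 252.8322 350.8266 278.171 ]
b250 ['top'] [0.4267 0.1464] [ 0.1993  0.1336 -0.2186 -0.139 ]
b250 ['scene'] [0.4181 0.143 ] [-0.1946  0.0757  0.1826 -0.0805]
  boxpx [298.3054 211.5757 328.6826 257.4195]
b100 ['top'] [ 0.4539 -0.0388] [ 0.4013 -0.0411 -0.4008  0.046 ]
b100 ['scene'] [ 0.4487 -0.0491] [ 6.5552  3.8219 -1.7261 -0.9471]
  boxpx [253.0552 175.3219 273.7739 209.5529]
b50 ['top'] [ 0.4037 -0.2444] [ 0.2754  0.499  -0.2571 -0.5317]
b50 ['scene'] [ 0.4026 -0.2287] [ 1.5048  4.3116 -1.5438 -1.0711]
  boxpx [240.0048 138.8116 254.9562 164.4289]
bar top 0.165 [ 0.6527 -0.0094  0.165 ]
bar top 0.17 [ 0.6509 -0.0094  0.17  ]
bar top 0.175 [ 0.6492 -0.0094  0.175 ]
sleeve scene expect (np.float64(194.05332585936247), np.float64(187.65670514618344)) stirrer c (np.float64(255.04195651123572), np.float64(125.67461274720199))
scene [(array([265.4, 196.8,  12.8,  33.7]), 0.81), (array([295.4, 174.1,  18.2,  34.7]), 0.77), (array([312.7, 233.3,  27.7,  43.2]), 0.64), (array([342.8, 265.3,  19.8,  29.3]), 0.59), (array([284. , 150.6,  19.3,  27.1]), 0.59), (array([248.6, 147.9,  18. ,  27.4]), 0.55)]
top [(array([266.5, 212.2,  17.9,  17.5]), 0.86), (array([278.3, 253.9,  18.5,  18.9]), 0.82), (array([314.2, 260.4,  25.2,  19. ]), 0.78), (array([341.1, 230.5,  21.3,  17. ]), 0.6), (array([195.9, 222.1,  29.5,  25.5]), 0.57), (array([162. , 228.7,  18.3,  13.2]), 0.54)]
```

View pics/sc2.png

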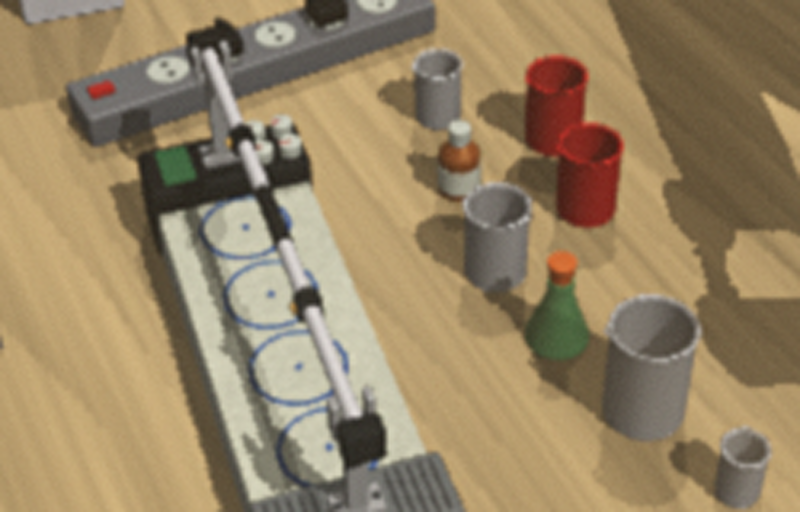

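The top crop gives ring centres at about (224,155), (327,170), (430,185) and (533,201), with the bar sleeve at (378,128). The scene crop shows the four steel beakers at (440,88), (497,237), (650,367) and (742,467), and the bar in its brackets. I'm moving above the bar now.

>>> {"name": "move_arm", "arguments": {"xyz": [[0.1245, -0.141, 0.005], [0.1245, -0.141, 0.005], [0.1245, -0.141, 0.005], [0.1245, -0.141, 0.005], [0.1245, -0.141, 0.005]], "dr": [[0, 0, -0.048], [0, 0, -0.048], [0, 0, -0.048], [0, 0, -0.048], [0, 0, -0.048]], "gripper": [-1, -1, -1, -1, -1]}}

```text
time: 2.02
eef_pos: [0.278, 0.412, 0.2448]
eef_rot: [0.311, 0.951, 0.0, 0.0]
ft_force: [0.4, 1.0, 0.5]
opening: 1.002
finger_force: 0.0
```

>>> {"name": "move_arm", "arguments": {"xyz": [[0.1245, -0.141, 0.005], [0.1245, -0.141, 0.005], [0.1245, -0.141, 0.005], [0.1245, -0.141, 0.005], [0.1245, -0.141, 0.005]], "dr": [[0, 0, -0.048], [0, 0, -0.048], [0, 0, -0.048], [0, 0, -0.048], [0, 0, -0.048]], "gripper": [-1, -1, -1, -1, -1]}}

```text
time: 2.43
eef_pos: [0.4027, 0.2708, 0.2499]
eef_rot: [0.476, 0.879, 0.0, 0.0]
ft_force: [1.0, 0.3, 0.3]
opening: 1.002
finger_force: 0.0
```

>>> {"name": "move_arm", "arguments": {"xyz": [[0.1245, -0.141, 0.005], [0.1245, -0.141, 0.005], [0.1245, -0.141, 0.005], [0.1245, -0.141, 0.005], [0.1245, -0.141, 0.005]], "dr": [[0, 0, -0.048], [0, 0, -0.048], [0, 0, -0.048], [0, 0, -0.048], [0, 0, -0.048]], "gripper": [-1, -1, -1, -1, -1]}}

```text
time: 2.85
eef_pos: [0.5273, 0.1296, 0.2548]
eef_rot: [0.626, 0.78, 0.0, 0.0]
ft_force: [-0.2, -0.3, -0.1]
opening: 1.0
finger_force: 0.0
```

>>> {"name": "move_arm", "arguments": {"xyz": [[0.1245, -0.141, 0.005], [0.1245, -0.141, 0.005], [0.1245, -0.141, 0.005], [0.1245, -0.141, 0.005], [0.1245, -0.141, 0.005]], "dr": [[0, 0, -0.048], [0, 0, -0.048], [0, 0, -0.048], [0, 0, -0.048], [0, 0, -0.048]], "gripper": [-1, -1, -1, -1, -1]}}

```text
time: 3.27
eef_pos: [0.6517, -0.0113, 0.2596]
eef_rot: [0.755, 0.655, 0.0, -0.0]
ft_force: [0.6, -0.1, 0.6]
opening: 1.0
finger_force: 0.0
```

```bash
cat > st.py <<'E'
from h import *
from scipy.spatial.transform import Rotation as R
o=env.get_obs();M=R.from_quat(o["eef_rot"]).as_matrix();y=M[:,1]
print("t",round(o["time"],2),"p",np.round(o["eef_pos"],4),"ydeg",round(np.degrees(np.arctan2(y[1],y[0])),2),"z",np.round(M[:,2],3),"F",np.round(o["ft_force"],1),"T",np.round(o["torque"],2),"op",round(o["opening"]*92,1),"ff",round(o["finger_force"],1),"q",np.round(o["joint_positions"],2))
E
python3 st.py; python3 -c "
from h import *
im=env.camera('scene');cv2.imwrite('pics/s1.png',cv2.resize(im[:,:,::-1],(800,600)))"
```

```text
t 3.27 p [ 0.6517 -0.0113  0.2596] ydeg -8.13 z [-0.  0. -1.] F [ 0.6 -0.1  0.6] T [-0.09  0.01 -0.03] op 92.0 ff 0.0 q [-0.2   0.34  1.34  0.    1.46 -0.06]
```

View pics/s1.png

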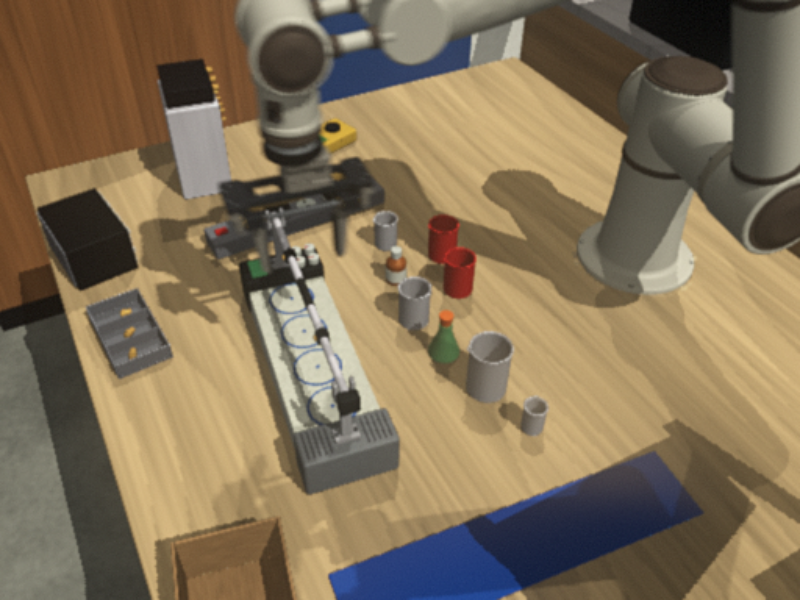

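The gripper is above the sleeve with its long side across the row. I'm descending and closing.

>>> {"name": "move_arm", "arguments": {"xyz": [[-0.002, 0.003, -0.094], [0, 0, -0.094], [0, 0, -0.094], [0, 0, -0.096], [0, 0, 0]], "dr": [[0, 0, 0], [0, 0, 0], [0, 0, 0], [0, 0, 0], [0, 0, 0]], "gripper": [-1, -1, -1, -1, -1], "squeeze": 20}}

```text
time: 3.73
eef_pos: [0.6475, -0.0085, 0.179]
eef_rot: [0.754, 0.657, -0.003, -0.003]
ft_force: [0.3, 0.5, -0.5]
opening: 1.001
finger_force: 0.0
```

>>> {"name": "move_arm", "arguments": {"xyz": [[0, 0, 0], [0, 0, 0], [0, 0, 0], [0, 0, 0], [0, 0, 0]], "dr": [[0, 0, 0], [0, 0, 0], [0, 0, 0], [0, 0, 0], [0, 0, 0]], "gripper": [1, 1, 1, 1, 1]}}

```text
time: 4.15
eef_pos: [0.6509, -0.0091, 0.1853]
eef_rot: [0.754, 0.657, 0.001, 0.001]
ft_force: [-0.5, -0.6, 0.3]
opening: 0.659
finger_force: 0.0
```

>>> {"name": "move_arm", "arguments": {"xyz": [[0, 0, 0], [0, 0, 0], [0, 0, 0], [0, 0, 0], [0, 0, 0]], "dr": [[0, 0, 0], [0, 0, 0], [0, 0, 0], [0, 0, 0], [0, 0, 0]], "gripper": [1, 1, 1, 1, 1]}}

```text
time: 4.57
eef_pos: [0.6503, -0.0091, 0.184]
eef_rot: [0.754, 0.657, -0.0, -0.0]
ft_force: [0.0, -0.8, -0.1]
opening: 0.3
finger_force: 0.0
```

```bash
python3 st.py
```

```text
t 4.57 p [ 0.6503 -0.0091  0.184 ] ydeg -7.91 z [-0.  0. -1.] F [ 0.  -0.8 -0.1] T [-0.08  0.06 -0.01] op 27.6 ff 0.0 q [-0.2   0.39  1.43  0.    1.32 -0.06]
```

>>> {"name": "move_arm", "arguments": {"xyz": [[0, 0, 0], [0, 0, 0], [0, 0, 0], [0, 0, 0], [0, 0, 0]], "dr": [[0, 0, 0], [0, 0, 0], [0, 0, 0], [0, 0, 0], [0, 0, 0]], "gripper": [1, 1, 1, 1, 1]}}

```text
time: 4.98
eef_pos: [0.6505, -0.0091, 0.1841]
eef_rot: [0.754, 0.657, 0.0, 0.0]
ft_force: [1.6, 0.3, 0.1]
opening: 0.141
finger_force: 20.0
```

>>> {"name": "move_arm", "arguments": {"xyz": [[0, 0, 0], [0, 0, 0.01], [0, 0, 0.02], [0, 0, 0.03], [0, 0, 0.03]], "dr": [[0, 0, 0], [0, 0, 0], [0, 0, 0], [0, 0, 0], [0, 0, 0]], "gripper": [1, 1, 1, 1, 1]}}

```text
time: 5.4
eef_pos: [0.65, -0.009, 0.2022]
eef_rot: [0.754, 0.657, -0.0, -0.0]
ft_force: [-0.3, 0.4, -1.7]
opening: 0.141
finger_force: 20.0
```

>>> {"name": "move_arm", "arguments": {"xyz": [[0, 0, 0.04], [0, 0, 0.05], [0, 0, 0.06], [0, 0, 0.06], [0, 0, 0.06]], "dr": [[0, 0, 0], [0, 0, 0], [0, 0, 0], [0, 0, 0], [0, 0, 0]], "gripper": [1, 1, 1, 1, 1]}}

```text
time: 5.82
eef_pos: [0.6505, -0.0091, 0.2579]
eef_rot: [0.754, 0.657, 0.0, 0.0]
ft_force: [-0.3, -0.6, -2.3]
opening: 0.144
finger_force: 20.0
```

>>> {"name": "move_arm", "arguments": {"xyz": [[0, 0, 0.06], [0, 0, 0.05], [0, 0, 0.03], [0, 0, 0.01], [0, 0, 0]], "dr": [[0, 0, 0], [0, 0, 0], [0, 0, 0], [0, 0, 0], [0, 0, 0]], "gripper": [1, 1, 1, 1, 1]}}

```text
time: 6.23
eef_pos: [0.6505, -0.0091, 0.2866]
eef_rot: [0.754, 0.657, 0.0, 0.0]
ft_force: [-0.8, -0.4, -2.8]
opening: 0.139
finger_force: 20.0
```

```bash
python3 st.py; python3 -c "
from h import *
a=env.camera('scene')[60:340,100:330];b=env.camera('top')[60:260,130:370]
a=cv2.resize(a,(400,487));b=cv2.resize(b,(400,333));o=np.zeros((487,800,3),np.uint8);o[:,:400]=a;o[:333,400:]=b
cv2.imwrite('pics/s2.png',o[:,:,::-1])"
```

```text
t 6.23 p [ 0.6505 -0.0091  0.2866] ydeg -7.91 z [ 0.001 -0.    -1.   ] F [-0.8 -0.4 -2.8] T [-0.06  0.04  0.01] op 12.7 ff 20.0 q [-0.2   0.33  1.3  -0.    1.51 -0.06]
```

View pics/s2.png

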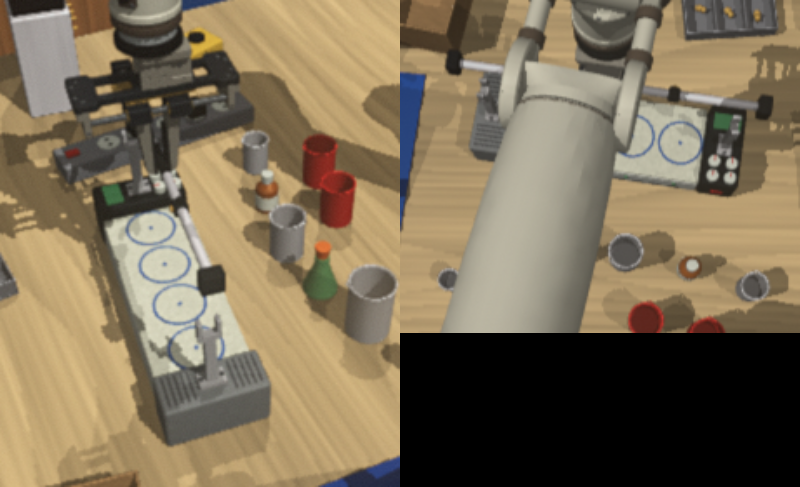

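Both views show the bar clear of its brackets and level. I'm carrying it to the mat.

>>> {"name": "move_arm", "arguments": {"xyz": [[-0.0085, 0.0272, 0], [-0.017, 0.0544, 0], [-0.0255, 0.0816, 0], [-0.0283, 0.0907, 0], [-0.0283, 0.0907, 0]], "dr": [[0, 0, 0.0146], [0, 0, 0.0293], [0, 0, 0.0439], [0, 0, 0.0488], [0, 0, 0.0488]], "gripper": [1, 1, 1, 1, 1], "squeeze": 30}}

```text
time: 6.75
eef_pos: [0.628, 0.0608, 0.2851]
eef_rot: [0.654, 0.756, -0.0, -0.001]
ft_force: [-0.0, -0.1, -2.5]
opening: 0.131
finger_force: 30.0
```

>>> {"name": "move_arm", "arguments": {"xyz": [[-0.0283, 0.0907, 0], [-0.0283, 0.0907, 0], [-0.0283, 0.0907, 0], [-0.0283, 0.0907, 0], [-0.0283, 0.0907, 0]], "dr": [[0, 0, 0.0488], [0, 0, 0.0488], [0, 0, 0.0488], [0, 0, 0.0488], [0, 0, 0.0488]], "gripper": [1, 1, 1, 1, 1]}}

```text
time: 7.17
eef_pos: [0.5996, 0.1518, 0.2852]
eef_rot: [0.505, 0.863, -0.0, -0.001]
ft_force: [-0.3, 0.0, -2.0]
opening: 0.136
finger_force: 30.0
```

>>> {"name": "move_arm", "arguments": {"xyz": [[-0.0283, 0.0907, 0], [-0.0283, 0.0907, 0], [-0.0283, 0.0907, 0], [-0.0283, 0.0907, 0], [-0.0283, 0.0907, 0]], "dr": [[0, 0, 0.0488], [0, 0, 0.0488], [0, 0, 0.0488], [0, 0, 0.0488], [0, 0, 0.0488]], "gripper": [1, 1, 1, 1, 1]}}

```text
time: 7.58
eef_pos: [0.5712, 0.2424, 0.2852]
eef_rot: [0.34, 0.94, -0.0, -0.001]
ft_force: [0.4, 0.9, -3.2]
opening: 0.138
finger_force: 30.0
```

>>> {"name": "move_arm", "arguments": {"xyz": [[-0.0283, 0.0907, 0], [-0.0283, 0.0907, 0], [-0.0283, 0.0907, 0], [-0.0283, 0.0907, 0], [-0.0283, 0.0907, 0]], "dr": [[0, 0, 0.0488], [0, 0, 0.0488], [0, 0, 0.0488], [0, 0, 0.0488], [0, 0, 0.0488]], "gripper": [1, 1, 1, 1, 1]}}

```text
time: 8.0
eef_pos: [0.5429, 0.333, 0.2852]
eef_rot: [0.163, 0.987, -0.0, -0.001]
ft_force: [0.8, -0.5, -1.9]
opening: 0.139
finger_force: 30.0
```

>>> {"name": "move_arm", "arguments": {"xyz": [[-0.0283, 0.0907, 0], [-0.0283, 0.0907, 0], [-0.0198, 0.0635, 0], [-0.0113, 0.0363, 0], [-0.0057, 0.0181, 0]], "dr": [[0, 0, 0.0488], [0, 0, 0.0488], [0, 0, 0.0341], [0, 0, 0.0195], [0, 0, 0.0098]], "gripper": [1, 1, 1, 1, 1]}}

```text
time: 8.42
eef_pos: [0.5243, 0.3928, 0.2853]
eef_rot: [0.044, 0.999, -0.0, -0.001]
ft_force: [0.7, -0.1, -3.2]
opening: 0.134
finger_force: 30.0
```

```bash
python3 st.py
```

```text
t 8.42 p [0.5243 0.3928 0.2853] ydeg 84.94 z [-0.001 -0.    -1.   ] F [ 0.7 -0.1 -3.2] T [0.   0.02 0.02] op 12.4 ff 30.0 q [ 0.46  0.34  1.29  0.    1.51 -1.02]
```

>>> {"name": "move_arm", "arguments": {"xyz": [[0.005, -0.005, -0.06], [0, 0, -0.12], [0, 0, -0.15], [0, 0, -0.15], [0, 0, -0.15]], "dr": [[0, 0, 0], [0, 0, 0], [0, 0, 0], [0, 0, 0], [0, 0, 0]], "gripper": [1, 1, 1, 1, 1]}}

```text
time: 8.83
eef_pos: [0.5263, 0.3895, 0.1578]
eef_rot: [0.047, 0.999, -0.0, -0.0]
ft_force: [0.2, 0.2, -2.5]
opening: 0.135
finger_force: 30.0
```

>>> {"name": "move_arm", "arguments": {"xyz": [[0, 0, -0.15], [0, 0, -0.15], [0, 0, -0.12], [0, 0, -0.08], [0, 0, -0.05]], "dr": [[0, 0, 0], [0, 0, 0], [0, 0, 0], [0, 0, 0], [0, 0, 0]], "gripper": [1, 1, 1, 1, 1]}}

```text
time: 9.25
eef_pos: [0.5246, 0.3887, 0.046]
eef_rot: [0.046, 0.999, -0.001, -0.002]
ft_force: [0.3, -1.0, -1.7]
opening: 0.138
finger_force: 30.0
```

>>> {"name": "move_arm", "arguments": {"xyz": [[0, 0, -0.02], [0, 0, -0.02], [0, 0, -0.015], [0, 0, -0.01], [0, 0, 0]], "dr": [[0, 0, 0], [0, 0, 0], [0, 0, 0], [0, 0, 0], [0, 0, 0]], "gripper": [1, 1, 1, 1, 1]}}

```text
time: 9.67
eef_pos: [0.5267, 0.391, 0.0376]
eef_rot: [0.046, 0.999, 0.0, 0.001]
ft_force: [-0.8, 0.6, -2.2]
opening: 0.138
finger_force: 30.0
```

```bash
python3 st.py
```

```text
t 9.67 p [0.5267 0.391  0.0376] ydeg 84.77 z [ 0.001  0.    -1.   ] F [-0.8  0.6 -2.2] T [ 0.02  0.   -0.  ] op 12.7 ff 30.0 q [ 0.45  0.57  1.49 -0.    1.08 -1.02]
```

>>> {"name": "move_arm", "arguments": {"xyz": [[0, 0, -0.005], [0, 0, -0.005], [0, 0, -0.005], [0, 0, -0.005], [0, 0, -0.004]], "dr": [[0, 0, 0], [0, 0, 0], [0, 0, 0], [0, 0, 0], [0, 0, 0]], "gripper": [1, 1, 1, 1, 1]}}

```text
time: 10.08
eef_pos: [0.5263, 0.3909, 0.0323]
eef_rot: [0.046, 0.999, 0.0, 0.0]
ft_force: [-1.6, 0.4, 2.6]
opening: 0.134
finger_force: 30.0
```

The bar has touched down softly. I'm releasing, rising and going over to beaker_25.

>>> {"name": "move_arm", "arguments": {"xyz": [[0, 0, 0], [0, 0, 0], [0, 0, 0], [0, 0, 0.02], [0, 0, 0.05]], "dr": [[0, 0, 0], [0, 0, 0], [0, 0, 0], [0, 0, 0], [0, 0, 0]], "gripper": [-1, -1, -1, -1, -1]}}

```text
time: 10.5
eef_pos: [0.5252, 0.3903, 0.0453]
eef_rot: [0.046, 0.999, -0.001, -0.001]
ft_force: [-0.3, -0.2, 0.3]
opening: 0.479
finger_force: 0.0
```

>>> {"name": "move_arm", "arguments": {"xyz": [[0, 0, 0.1], [0, 0, 0.12], [0, 0, 0.15], [0, 0, 0.15], [0, 0, 0.1]], "dr": [[0, 0, 0], [0, 0, 0], [0, 0, 0], [0, 0, 0], [0, 0, 0]], "gripper": [-1, -1, -1, -1, -1]}}

```text
time: 10.92
eef_pos: [0.5274, 0.3915, 0.175]
eef_rot: [0.046, 0.999, 0.001, 0.002]
ft_force: [0.9, 0.3, -0.0]
opening: 0.84
finger_force: 0.0
```

>>> {"name": "move_arm", "arguments": {"xyz": [[-0.041, -0.05, 0], [-0.041, -0.05, 0], [-0.041, -0.05, 0], [-0.041, -0.05, 0], [-0.041, -0.05, 0]], "dr": [[0, 0, -0.072], [0, 0, -0.072], [0, 0, -0.072], [0, 0, -0.072], [0, 0, -0.072]], "gripper": [-1, -1, -1, -1, -1]}}

```text
time: 11.33
eef_pos: [0.4851, 0.3405, 0.1714]
eef_rot: [0.313, 0.95, 0.0, 0.001]
ft_force: [0.4, 0.6, 0.1]
opening: 1.0
finger_force: 0.0
```

>>> {"name": "move_arm", "arguments": {"xyz": [[-0.041, -0.05, 0], [-0.041, -0.05, 0], [-0.041, -0.05, 0], [-0.041, -0.05, 0], [-0.041, -0.05, 0]], "dr": [[0, 0, -0.072], [0, 0, -0.072], [0, 0, -0.072], [0, 0, -0.072], [0, 0, -0.072]], "gripper": [-1, -1, -1, -1, -1]}}

```text
time: 11.75
eef_pos: [0.4441, 0.2905, 0.1714]
eef_rot: [0.555, 0.832, 0.001, 0.0]
ft_force: [-0.1, 0.2, 0.6]
opening: 1.003
finger_force: 0.0
```

>>> {"name": "move_arm", "arguments": {"xyz": [[-0.041, -0.05, 0], [-0.041, -0.05, 0], [-0.041, -0.05, 0], [-0.041, -0.05, 0], [-0.041, -0.05, 0]], "dr": [[0, 0, -0.072], [0, 0, -0.072], [0, 0, -0.072], [0, 0, -0.072], [0, 0, -0.072]], "gripper": [-1, -1, -1, -1, -1]}}

```text
time: 12.17
eef_pos: [0.4031, 0.2404, 0.1713]
eef_rot: [0.757, 0.654, 0.001, 0.0]
ft_force: [0.8, 1.0, 0.3]
opening: 0.999
finger_force: 0.0
```

```bash
python3 st.py; python3 -c "
from h import *
a=env.camera('scene')[170:384,180:512];b=env.camera('top')[80:310,60:240]
a=cv2.resize(a,(480,309));b=cv2.resize(b,(320,409));o=np.zeros((409,800,3),np.uint8);o[:309,:480]=a;o[:,480:]=b
cv2.imwrite('pics/s3.png',o[:,:,::-1])"
```

```text
t 12.17 p [0.4031 0.2404 0.1713] ydeg -8.35 z [ 0.002  0.    -1.   ] F [0.8 1.  0.3] T [-0.04  0.03  0.03] op 91.9 ff 0.0 q [ 0.28 -0.06  1.96 -0.    1.24  0.43]
```

View pics/s3.png

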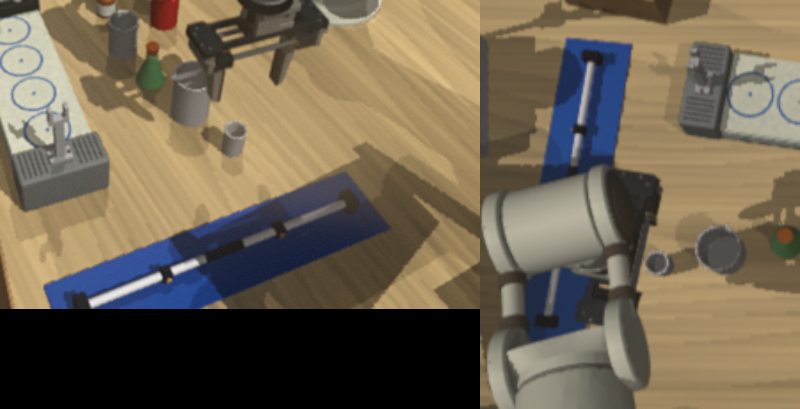

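The bar lies along the middle of the mat, with its sleeve at about (225,248) in the scene half. Next I'm picking beaker_25.

>>> {"name": "move_arm", "arguments": {"xyz": [[0, 0.008, -0.1], [0, 0, -0.15], [0, 0, -0.15], [0, 0, -0.12], [0, 0, -0.08]], "dr": [[0, 0, 0.004], [0, 0, 0], [0, 0, 0], [0, 0, 0], [0, 0, 0]], "gripper": [-1, -1, -1, -1, -1]}}

```text
time: 12.68
eef_pos: [0.4026, 0.2426, 0.0483]
eef_rot: [0.752, 0.659, -0.001, -0.0]
ft_force: [-0.5, 0.2, 0.5]
opening: 1.001
finger_force: 0.0
```

>>> {"name": "move_arm", "arguments": {"xyz": [[0, 0, -0.045], [0, 0, -0.02], [0, 0, -0.01], [0, 0, 0], [0, 0, 0]], "dr": [[0, 0, 0], [0, 0, 0], [0, 0, 0], [0, 0, 0], [0, 0, 0]], "gripper": [-1, -1, 1, 1, 1], "squeeze": 8}}

```text
time: 13.1
eef_pos: [0.4043, 0.2428, 0.0364]
eef_rot: [0.753, 0.658, 0.001, 0.0]
ft_force: [0.2, 0.4, 0.4]
opening: 0.809
finger_force: 0.0
```

>>> {"name": "move_arm", "arguments": {"xyz": [[0, 0, 0], [0, 0, 0], [0, 0, 0], [0, 0, 0], [0, 0, 0]], "dr": [[0, 0, 0], [0, 0, 0], [0, 0, 0], [0, 0, 0], [0, 0, 0]], "gripper": [1, 1, 1, 1, 1]}}

```text
time: 13.52
eef_pos: [0.4033, 0.2424, 0.0354]
eef_rot: [0.753, 0.658, 0.0, 0.0]
ft_force: [-0.5, 0.9, 0.4]
opening: 0.441
finger_force: 0.0
```

>>> {"name": "move_arm", "arguments": {"xyz": [[0, 0, 0], [0, 0, 0], [0, 0, 0], [0, 0, 0], [0, 0, 0]], "dr": [[0, 0, 0], [0, 0, 0], [0, 0, 0], [0, 0, 0], [0, 0, 0]], "gripper": [1, 1, 1, 1, 1]}}

```text
time: 13.93
eef_pos: [0.4034, 0.2424, 0.0353]
eef_rot: [0.753, 0.658, 0.0, 0.0]
ft_force: [-0.6, -0.5, 1.1]
opening: 0.375
finger_force: 8.0
```

```bash
python3 st.py
```

```text
t 13.93 p [0.4034 0.2424 0.0353] ydeg -7.7 z [ 0.  0. -1.] F [-0.6 -0.5  1.1] T [-0.15  0.11  0.  ] op 34.5 ff 8.0 q [ 0.28  0.17  2.04 -0.    0.94  0.42]
```

Grasped, opening 34.5 mm. I'm lifting and carrying it to the ring next to the control box.

>>> {"name": "move_arm", "arguments": {"xyz": [[0, 0, 0.03], [0, 0, 0.08], [0, 0, 0.14], [0, 0, 0.16], [0, 0, 0.14]], "dr": [[0, 0, 0], [0, 0, 0], [0, 0, 0], [0, 0, 0], [0, 0, 0]], "gripper": [1, 1, 1, 1, 1], "squeeze": 12}}

```text
time: 14.35
eef_pos: [0.4029, 0.2424, 0.1469]
eef_rot: [0.753, 0.658, -0.0, -0.0]
ft_force: [0.2, 0.5, 0.1]
opening: 0.373
finger_force: 12.0
```

>>> {"name": "move_arm", "arguments": {"xyz": [[0.0388, -0.0624, 0.12], [0.0775, -0.1248, 0.08], [0.0969, -0.156, 0], [0.0969, -0.156, 0], [0.0969, -0.156, 0]], "dr": [[0, 0, 0], [0, 0, 0], [0, 0, 0], [0, 0, 0], [0, 0, 0]], "gripper": [1, 1, 1, 1, 1]}}

```text
time: 14.77
eef_pos: [0.4853, 0.1101, 0.1861]
eef_rot: [0.753, 0.658, 0.001, 0.0]
ft_force: [0.8, -0.5, -1.0]
opening: 0.375
finger_force: 12.0
```

>>> {"name": "move_arm", "arguments": {"xyz": [[0.0969, -0.156, 0], [0.0969, -0.156, 0], [0.0969, -0.156, 0], [0.0969, -0.156, 0], [0.0969, -0.156, 0]], "dr": [[0, 0, 0], [0, 0, 0], [0, 0, 0], [0, 0, 0], [0, 0, 0]], "gripper": [1, 1, 1, 1, 1]}}

```text
time: 15.18
eef_pos: [0.5819, -0.0463, 0.1853]
eef_rot: [0.753, 0.658, -0.0, -0.0]
ft_force: [1.1, 0.7, -1.0]
opening: 0.374
finger_force: 12.0
```

>>> {"name": "move_arm", "arguments": {"xyz": [[0.0969, -0.156, 0], [0.0775, -0.1248, 0], [0.0484, -0.078, 0], [0.0291, -0.0468, 0], [0.0097, -0.0156, 0]], "dr": [[0, 0, 0], [0, 0, 0], [0, 0, 0], [0, 0, 0], [0, 0, 0]], "gripper": [1, 1, 1, 1, 1]}}

```text
time: 15.6
eef_pos: [0.6341, -0.1302, 0.185]
eef_rot: [0.753, 0.657, -0.0, -0.0]
ft_force: [1.2, 0.8, -0.2]
opening: 0.374
finger_force: 12.0
```

```bash
python3 st.py
```

```text
t 15.6 p [ 0.6341 -0.1302  0.185 ] ydeg -7.78 z [-0.  0. -1.] F [ 1.2  0.8 -0.2] T [-0.06  0.09  0.05] op 34.4 ff 12.0 q [-0.39  0.38  1.43 -0.    1.32 -0.25]
```

>>> {"name": "move_arm", "arguments": {"xyz": [[0, 0.004, -0.05], [0, 0, -0.1], [0, 0, -0.12], [0, 0, -0.08], [0, 0, -0.05]], "dr": [[0, 0, 0], [0, 0, 0], [0, 0, 0], [0, 0, 0], [0, 0, 0]], "gripper": [1, 1, 1, 1, 1]}}

```text
time: 16.02
eef_pos: [0.6316, -0.1256, 0.1019]
eef_rot: [0.752, 0.659, -0.001, -0.002]
ft_force: [0.1, 0.5, -0.5]
opening: 0.374
finger_force: 12.0
```

>>> {"name": "move_arm", "arguments": {"xyz": [[0, 0, -0.03], [0, 0, -0.015], [0, 0, -0.01], [0, 0, 0], [0, 0, 0]], "dr": [[0, 0, 0], [0, 0, 0], [0, 0, 0], [0, 0, 0], [0, 0, 0]], "gripper": [1, 1, 1, 1, 1]}}

```text
time: 16.43
eef_pos: [0.6345, -0.1282, 0.0953]
eef_rot: [0.753, 0.658, 0.0, 0.001]
ft_force: [-0.0, -0.8, -0.7]
opening: 0.375
finger_force: 12.0
```

>>> {"name": "move_arm", "arguments": {"xyz": [[0, 0, -0.005], [0, 0, -0.005], [0, 0, -0.005], [0, 0, -0.004], [0, 0, 0]], "dr": [[0, 0, 0], [0, 0, 0], [0, 0, 0], [0, 0, 0], [0, 0, 0]], "gripper": [1, 1, 1, 1, 1]}}

```text
time: 16.85
eef_pos: [0.6339, -0.1281, 0.0904]
eef_rot: [0.753, 0.658, 0.0, 0.0]
ft_force: [-0.4, -0.5, -1.1]
opening: 0.373
finger_force: 12.0
```

```bash
python3 st.py
```

```text
t 16.85 p [ 0.6339 -0.1281  0.0904] ydeg -7.7 z [ 0. -0. -1.] F [-0.4 -0.5 -1.1] T [-0.07  0.12  0.03] op 34.3 ff 12.0 q [-0.39  0.48  1.5   0.    1.16 -0.25]
```

>>> {"name": "move_arm", "arguments": {"xyz": [[0, -0.002, -0.002], [0, 0, -0.002], [0, 0, -0.002], [0, 0, -0.002], [0, 0, 0]], "dr": [[0, 0, 0], [0, 0, 0], [0, 0, 0], [0, 0, 0], [0, 0, 0]], "gripper": [1, 1, 1, 1, 1]}}

```text
time: 17.27
eef_pos: [0.6339, -0.1282, 0.0902]
eef_rot: [0.753, 0.658, 0.0, -0.0]
ft_force: [-3.7, 2.3, 8.6]
opening: 0.372
finger_force: 12.0
```

>>> {"name": "move_arm", "arguments": {"xyz": [[0, 0, 0.002], [0, 0, 0], [0, 0, 0], [0, 0, 0.02], [0, 0, 0.05]], "dr": [[0, 0, 0], [0, 0, 0], [0, 0, 0], [0, 0, 0], [0, 0, 0]], "gripper": [-1, -1, -1, -1, -1]}}

```text
time: 17.68
eef_pos: [0.6326, -0.1281, 0.1017]
eef_rot: [0.753, 0.658, -0.001, -0.002]
ft_force: [-0.6, -0.3, -0.8]
opening: 0.716
finger_force: 0.0
```

>>> {"name": "move_arm", "arguments": {"xyz": [[0, 0, 0.1], [0, 0, 0.13], [0, 0, 0.15], [0, 0, 0.13], [0, 0, 0.05]], "dr": [[0, 0, 0], [0, 0, 0], [0, 0, 0], [0, 0, 0], [0, 0, 0]], "gripper": [-1, -1, -1, -1, -1]}}

```text
time: 18.1
eef_pos: [0.6359, -0.1293, 0.2211]
eef_rot: [0.753, 0.658, 0.002, 0.004]
ft_force: [0.9, -0.1, 1.5]
opening: 1.0
finger_force: 0.0
```

>>> {"name": "move_arm", "arguments": {"xyz": [[-0.08, -0.04, 0], [-0.16, -0.08, 0], [-0.18, -0.09, 0], [-0.18, -0.09, 0], [-0.18, -0.09, 0]], "dr": [[0, 0, 0], [0, 0, 0], [0, 0, 0], [0, 0, 0], [0, 0, 0]], "gripper": [-1, -1, -1, -1, -1]}}

```text
time: 18.52
eef_pos: [0.476, -0.2066, 0.2146]
eef_rot: [0.753, 0.658, -0.0, -0.0]
ft_force: [0.2, -1.1, -0.1]
opening: 1.002
finger_force: 0.0
```

>>> {"name": "move_arm", "arguments": {"xyz": [[-0.16, -0.08, 0], [-0.12, -0.06, 0], [-0.07, -0.036, 0], [-0.03, -0.015, 0], [-0.005, -0.002, 0]], "dr": [[0, 0, 0], [0, 0, 0], [0, 0, 0], [0, 0, 0], [0, 0, 0]], "gripper": [-1, -1, -1, -1, -1]}}

```text
time: 18.93
eef_pos: [0.4001, -0.2455, 0.2151]
eef_rot: [0.754, 0.657, -0.0, -0.0]
ft_force: [-0.4, -0.5, 0.1]
opening: 1.0
finger_force: 0.0
```

```bash
python3 st.py
cat > m4.py <<'E'
exec(open("m2.py").read().split("for n,x,y in")[0])
import sys
a=sys.argv[1:]
for n,x,y,z in zip(a[0::4],*[map(float,a[i::4]) for i in(1,2,3)]):
    d,h=DIM[n];out=[]
    for c in("top","scene"):
        try:
            X,Y=x,y
            for _ in range(2):
                M=mb(ims[c],c,X,Y,z,d,h);f=lambda p:boxof(c,p[0],p[1],z,d,h)-M
                r=least_squares(f,[X,Y],loss="soft_l1",f_scale=.5);X,Y=r.x
            print(n,c,r.x,f(r.x))
        except Exception as e: print(n,c,e)
b=np.zeros((400,800,3),np.uint8);b[:,:400]=cv2.resize(ims["top"][90:240,200:350],(400,400));b[:,400:]=cv2.resize(ims["scene"][120:270,120:270],(400,400),interpolation=cv2.INTER_CUBIC)
cv2.imwrite("pics/m4_%d.png"%int(env.get_obs()["time"]),b[:,:,::-1])
for c in ims: print(c,rings(c,ims[c],(.6505,-.010),-.138))
E
python3 m4.py b25 .634 -.129 .055 b50 .4 -.245 0 b100 .45 -.042 0; ls pics
```

```text
t 18.93 p [ 0.4001 -0.2455  0.2151] ydeg -7.81 z [-0.  0. -1.] F [-0.4 -0.5  0.1] T [-0.01  0.1   0.01] op 92.0 ff 0.0 q [-0.81 -0.1   1.91 -0.    1.33 -0.67]
b25 top [ 0.6603 -0.1615] [ 14.344    2.3236  -1.6433 -10.8321]
b25 scene [ 0.6804 -0.1016] [  1.9477  13.7656 -14.1477  -1.1903]
b50 top [ 0.4344 -0.2789] [ 14.492    2.0955  -1.4854 -13.5208]
b50 scene [ 0.4026 -0.2287] [ 1.5048  4.3116 -1.5438 -1.0711]
b100 top [ 0.4539 -0.0405] [ 0.9965 -0.0407 -0.7694  0.0466]
b100 scene [ 0.4488 -0.049 ] [ 6.5541  2.8493 -1.7259 -0.9178]
scene (array([ 0.6485, -0.011 , -0.1407,  0.0351]), 138, np.float64(0.0005547059900379049))
top (array([ 0.652 , -0.0086, -0.1394,  0.0353]), 253, np.float64(0.0006047117834413404))
m4_19.png
s1.png
s2.png
s3.png
sc2.png
scene0.png
scene_bar.png
top0.png
top_bar.png
```

View pics/m4_19.png

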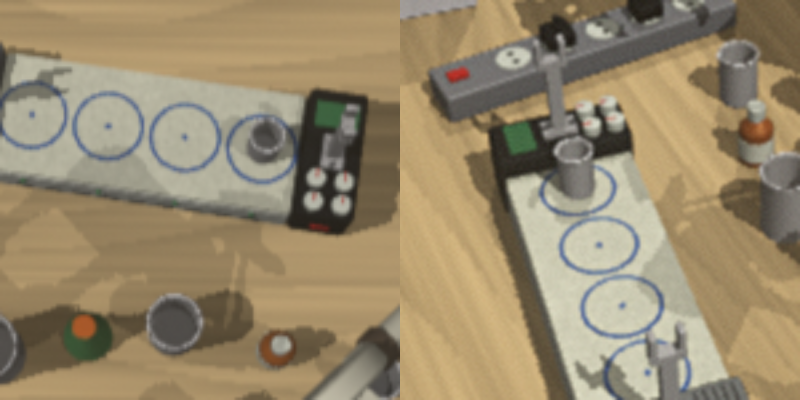

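Run:
```python
from meas import *
print("rim25",onz("top",299.75,141.4,.105),onz("scene",185.6,176.2,.105))
print("ring1",onz("top",298.25,145.9,.055),onz("scene",120+179/2.667,120+190/2.667,.055))
for n,b in(("b50",[239.5,135.4,254.5,160.3]),("b100",[254.7,177.2,275.6,210])):
    d,h=DIM[n];f=lambda p:boxof("scene",p[0],p[1],0,d,h)-b
    r=least_squares(f,[.42,-.15]);print(n,r.x,f(r.x))
```

```text
rim25 [ 0.6312 -0.1279  0.105 ] [ 0.6297 -0.1286  0.105 ]
ring1 [ 0.6337 -0.1289  0.055 ] [ 0.6307 -0.1269  0.055 ]
b50 [ 0.3956 -0.2452] [ 0.093  -0.2598 -0.093   0.2492]
b100 [ 0.4467 -0.0432] [ 0.0324 -0.7772 -0.0305  0.7283]
```

Beaker_25 stands centred within about 2 mm, in both views. Next is beaker_50.

>>> {"name": "move_arm", "arguments": {"xyz": [[0, 0.003, -0.1], [0, 0, -0.18], [0, 0, -0.2], [0, 0, -0.17], [0, 0, -0.1]], "dr": [[0, 0, 0], [0, 0, 0], [0, 0, 0], [0, 0, 0], [0, 0, 0]], "gripper": [-1, -1, -1, -1, -1]}}

```text
time: 19.45
eef_pos: [0.4, -0.2419, 0.0613]
eef_rot: [0.752, 0.659, 0.0, -0.003]
ft_force: [0.3, -0.6, -0.4]
opening: 1.001
finger_force: 0.0
```

>>> {"name": "move_arm", "arguments": {"xyz": [[0, 0, -0.06], [0, 0, -0.035], [0, 0, -0.015], [0, 0, -0.005], [0, 0, 0]], "dr": [[0, 0, 0], [0, 0, 0], [0, 0, 0], [0, 0, 0], [0, 0, 0]], "gripper": [-1, -1, 1, 1, 1], "squeeze": 8}}

```text
time: 19.87
eef_pos: [0.4017, -0.2448, 0.0429]
eef_rot: [0.753, 0.658, 0.0, 0.001]
ft_force: [-0.4, 0.1, 0.6]
opening: 0.801
finger_force: 0.0
```

>>> {"name": "move_arm", "arguments": {"xyz": [[0, 0, 0], [0, 0, 0], [0, 0, 0], [0, 0, 0], [0, 0, 0]], "dr": [[0, 0, 0], [0, 0, 0], [0, 0, 0], [0, 0, 0], [0, 0, 0]], "gripper": [1, 1, 1, 1, 1]}}

```text
time: 20.28
eef_pos: [0.401, -0.2447, 0.0426]
eef_rot: [0.753, 0.658, -0.0, 0.0]
ft_force: [-1.2, 1.3, 2.3]
opening: 0.469
finger_force: 8.0
```

>>> {"name": "move_arm", "arguments": {"xyz": [[0, 0, 0], [0, 0, 0], [0, 0, 0], [0, 0, 0], [0, 0, 0]], "dr": [[0, 0, 0], [0, 0, 0], [0, 0, 0], [0, 0, 0], [0, 0, 0]], "gripper": [1, 1, 1, 1, 1]}}

```text
time: 20.7
eef_pos: [0.401, -0.2447, 0.0425]
eef_rot: [0.753, 0.658, -0.0, 0.0]
ft_force: [-1.2, 0.4, 6.2]
opening: 0.472
finger_force: 8.0
```

```bash
python3 st.py
```

```text
t 20.7 p [ 0.401  -0.2447  0.0425] ydeg -7.7 z [ 0. -0. -1.] F [-1.2  0.4  6.2] T [ 0.04  0.37 -0.  ] op 43.4 ff 8.0 q [-0.81  0.15  2.04 -0.    0.95 -0.67]
```

>>> {"name": "move_arm", "arguments": {"xyz": [[0, 0, 0.03], [0, 0, 0.08], [0, 0, 0.14], [0, 0, 0.16], [0, 0, 0.16]], "dr": [[0, 0, 0], [0, 0, 0], [0, 0, 0], [0, 0, 0], [0, 0, 0]], "gripper": [1, 1, 1, 1, 1], "squeeze": 12}}

```text
time: 21.12
eef_pos: [0.4002, -0.2437, 0.1568]
eef_rot: [0.753, 0.658, 0.0, -0.001]
ft_force: [0.5, -0.2, 0.3]
opening: 0.471
finger_force: 12.0
```

>>> {"name": "move_arm", "arguments": {"xyz": [[0.0602, 0.0482, 0.14], [0.1205, 0.0963, 0.1], [0.1506, 0.1204, 0.04], [0.1506, 0.1204, 0], [0.1506, 0.1204, 0]], "dr": [[0, 0, 0], [0, 0, 0], [0, 0, 0], [0, 0, 0], [0, 0, 0]], "gripper": [1, 1, 1, 1, 1]}}

```text
time: 21.53
eef_pos: [0.5289, -0.1423, 0.2133]
eef_rot: [0.753, 0.658, 0.0, 0.001]
ft_force: [0.1, -0.9, -0.6]
opening: 0.466
finger_force: 12.0
```

>>> {"name": "move_arm", "arguments": {"xyz": [[0.1506, 0.1204, 0], [0.1506, 0.1204, 0], [0.1506, 0.1204, 0], [0.0904, 0.0722, 0], [0.0452, 0.0361, 0]], "dr": [[0, 0, 0], [0, 0, 0], [0, 0, 0], [0, 0, 0], [0, 0, 0]], "gripper": [1, 1, 1, 1, 1]}}

```text
time: 21.95
eef_pos: [0.6463, -0.0467, 0.2114]
eef_rot: [0.752, 0.659, 0.0, -0.0]
ft_force: [-0.6, -0.1, -0.7]
opening: 0.468
finger_force: 12.0
```

>>> {"name": "move_arm", "arguments": {"xyz": [[0, 0, 0], [0, 0, -0.03], [0, 0, -0.06], [0, 0, -0.1], [0, 0, -0.1]], "dr": [[0, 0, 0], [0, 0, 0], [0, 0, 0], [0, 0, 0], [0, 0, 0]], "gripper": [1, 1, 1, 1, 1]}}

```text
time: 22.37
eef_pos: [0.644, -0.0505, 0.1531]
eef_rot: [0.753, 0.657, -0.0, 0.0]
ft_force: [0.8, 0.5, -1.0]
opening: 0.467
finger_force: 12.0
```

```bash
python3 st.py
```

```text
t 22.37 p [ 0.644  -0.0505  0.1531] ydeg -7.78 z [ 0. -0. -1.] F [ 0.8  0.5 -1. ] T [-0.12  0.12 -0.  ] op 43.0 ff 12.0 q [-0.26  0.41  1.47 -0.    1.27 -0.13]
```

>>> {"name": "move_arm", "arguments": {"xyz": [[0, 0, -0.09], [0, 0, -0.08], [0, 0, -0.05], [0, 0, -0.03], [0, 0, -0.017]], "dr": [[0, 0, 0], [0, 0, 0], [0, 0, 0], [0, 0, 0], [0, 0, 0]], "gripper": [1, 1, 1, 1, 1]}}

```text
time: 22.78
eef_pos: [0.6438, -0.0499, 0.0996]
eef_rot: [0.753, 0.658, -0.001, -0.001]
ft_force: [-0.3, 0.7, -0.9]
opening: 0.467
finger_force: 12.0
```

>>> {"name": "move_arm", "arguments": {"xyz": [[0, 0, 0], [0, 0, -0.004], [0, 0, -0.004], [0, 0, -0.004], [0, 0, 0]], "dr": [[0, 0, 0], [0, 0, 0], [0, 0, 0], [0, 0, 0], [0, 0, 0]], "gripper": [1, 1, 1, 1, 1]}}

```text
time: 23.2
eef_pos: [0.6451, -0.0495, 0.0989]
eef_rot: [0.753, 0.658, 0.0, 0.0]
ft_force: [0.4, 0.4, -0.4]
opening: 0.471
finger_force: 12.0
```

```bash
python3 st.py
```

```text
t 23.2 p [ 0.6451 -0.0495  0.0989] ydeg -7.69 z [ 0.001 -0.    -1.   ] F [ 0.4  0.4 -0.4] T [-0.07  0.07  0.01] op 43.3 ff 12.0 q [-0.26  0.47  1.5  -0.    1.17 -0.13]
```

Next is contact in half-millimetre steps, then release and move to above beaker_100.

>>> {"name": "move_arm", "arguments": {"xyz": [[0, 0, -0.003], [0, 0, -0.002], [0, 0, -0.002], [0, 0, -0.001], [0, 0, 0]], "dr": [[0, 0, 0], [0, 0, 0], [0, 0, 0], [0, 0, 0], [0, 0, 0]], "gripper": [1, 1, 1, 1, 1]}}

```text
time: 23.62
eef_pos: [0.645, -0.0494, 0.0976]
eef_rot: [0.753, 0.658, 0.0, 0.0]
ft_force: [-2.7, 0.3, 5.6]
opening: 0.471
finger_force: 12.0
```

>>> {"name": "move_arm", "arguments": {"xyz": [[0, 0, 0.002], [0, 0, 0], [0, 0, 0], [0, 0, 0.02], [0, 0, 0.05]], "dr": [[0, 0, 0], [0, 0, 0], [0, 0, 0], [0, 0, 0], [0, 0, 0]], "gripper": [-1, -1, -1, -1, -1]}}

```text
time: 24.03
eef_pos: [0.6436, -0.0491, 0.1098]
eef_rot: [0.753, 0.658, -0.001, -0.001]
ft_force: [0.1, -0.3, -0.8]
opening: 0.808
finger_force: 0.0
```

>>> {"name": "move_arm", "arguments": {"xyz": [[0, 0, 0.1], [0, 0, 0.13], [0, 0, 0.12], [0, 0, 0.06], [0, 0, 0.02]], "dr": [[0, 0, 0], [0, 0, 0], [0, 0, 0], [0, 0, 0], [0, 0, 0]], "gripper": [-1, -1, -1, -1, -1]}}

```text
time: 24.45
eef_pos: [0.6465, -0.0498, 0.2011]
eef_rot: [0.753, 0.658, 0.002, 0.002]
ft_force: [-0.8, -0.2, 0.9]
opening: 1.001
finger_force: 0.0
```

>>> {"name": "move_arm", "arguments": {"xyz": [[-0.08, 0.004, 0], [-0.16, 0.008, 0], [-0.18, 0.008, 0], [-0.18, 0.008, 0], [-0.16, 0.008, 0]], "dr": [[0, 0, 0], [0, 0, 0], [0, 0, 0], [0, 0, 0], [0, 0, 0]], "gripper": [-1, -1, -1, -1, -1]}}

```text
time: 24.87
eef_pos: [0.4901, -0.0417, 0.1955]
eef_rot: [0.753, 0.658, -0.001, -0.001]
ft_force: [-0.7, 1.0, 0.8]
opening: 1.0
finger_force: 0.0
```

>>> {"name": "move_arm", "arguments": {"xyz": [[-0.11, 0.004, 0], [-0.06, 0.002, 0], [-0.03, 0, 0], [-0.013, 0, 0], [0, 0, 0]], "dr": [[0, 0, 0], [0, 0, 0], [0, 0, 0], [0, 0, 0], [0, 0, 0]], "gripper": [-1, -1, -1, -1, -1]}}

```text
time: 25.28
eef_pos: [0.4501, -0.041, 0.1969]
eef_rot: [0.753, 0.658, -0.0, -0.0]
ft_force: [-0.3, -0.9, -0.0]
opening: 1.001
finger_force: 0.0
```

```bash
python3 st.py
```

```text
t 25.28 p [ 0.4501 -0.041   0.1969] ydeg -7.71 z [-0.  0. -1.] F [-0.3 -0.9 -0. ] T [-0.11  0.01  0.02] op 92.1 ff 0.0 q [-0.36 -0.13  1.98  0.    1.3  -0.22]
```

>>> {"name": "move_arm", "arguments": {"xyz": [[0, 0, -0.1], [0, 0, -0.17], [0, 0, -0.17], [0, 0, -0.13], [0, 0, -0.08]], "dr": [[0, 0, 0], [0, 0, 0], [0, 0, 0], [0, 0, 0], [0, 0, 0]], "gripper": [-1, -1, -1, -1, -1]}}

```text
time: 25.7
eef_pos: [0.449, -0.0404, 0.0639]
eef_rot: [0.753, 0.658, -0.001, -0.002]
ft_force: [0.2, 0.5, -0.9]
opening: 1.001
finger_force: 0.0
```

>>> {"name": "move_arm", "arguments": {"xyz": [[0, 0, -0.045], [0, 0, -0.025], [0, 0, -0.01], [0, 0, 0], [0, 0, 0]], "dr": [[0, 0, 0], [0, 0, 0], [0, 0, 0], [0, 0, 0], [0, 0, 0]], "gripper": [-1, -1, 1, 1, 1], "squeeze": 10}}

```text
time: 26.12
eef_pos: [0.4513, -0.0414, 0.0523]
eef_rot: [0.753, 0.658, 0.001, 0.001]
ft_force: [-0.0, 0.1, 0.1]
opening: 0.805
finger_force: 0.0
```

>>> {"name": "move_arm", "arguments": {"xyz": [[0, 0, 0], [0, 0, 0], [0, 0, 0], [0, 0, 0], [0, 0, 0]], "dr": [[0, 0, 0], [0, 0, 0], [0, 0, 0], [0, 0, 0], [0, 0, 0]], "gripper": [1, 1, 1, 1, 1]}}

```text
time: 26.53
eef_pos: [0.4508, -0.0412, 0.0518]
eef_rot: [0.753, 0.658, 0.0, 0.001]
ft_force: [0.3, -0.1, 3.2]
opening: 0.585
finger_force: 10.0
```

```bash
python3 st.py
```

```text
t 26.53 p [ 0.4508 -0.0412  0.0518] ydeg -7.7 z [ 0.001 -0.    -1.   ] F [ 0.3 -0.1  3.2] T [-0.03  0.08  0.  ] op 53.8 ff 10.0 q [-0.36  0.09  2.08  0.    0.97 -0.22]
```

>>> {"name": "move_arm", "arguments": {"xyz": [[0, 0, 0.03], [0, 0, 0.08], [0, 0, 0.14], [0, 0, 0.16], [0, 0, 0.15]], "dr": [[0, 0, 0], [0, 0, 0], [0, 0, 0], [0, 0, 0], [0, 0, 0]], "gripper": [1, 1, 1, 1, 1], "squeeze": 14}}

```text
time: 26.95
eef_pos: [0.4494, -0.0408, 0.1644]
eef_rot: [0.753, 0.658, -0.0, -0.001]
ft_force: [0.5, -0.8, -0.3]
opening: 0.585
finger_force: 14.0
```

>>> {"name": "move_arm", "arguments": {"xyz": [[0.0631, 0.0218, 0.14], [0.1262, 0.0437, 0.08], [0.1577, 0.0546, 0.02], [0.1577, 0.0546, 0], [0.1577, 0.0546, 0]], "dr": [[0, 0, 0], [0, 0, 0], [0, 0, 0], [0, 0, 0], [0, 0, 0]], "gripper": [1, 1, 1, 1, 1]}}

```text
time: 27.37
eef_pos: [0.584, 0.0055, 0.2119]
eef_rot: [0.753, 0.658, 0.0, 0.0]
ft_force: [-0.2, -0.1, 0.0]
opening: 0.583
finger_force: 14.0
```

>>> {"name": "move_arm", "arguments": {"xyz": [[0.1577, 0.0546, 0], [0.1104, 0.0382, 0], [0.0631, 0.0218, 0], [0.0315, 0.0109, 0], [0, 0, 0]], "dr": [[0, 0, 0], [0, 0, 0], [0, 0, 0], [0, 0, 0], [0, 0, 0]], "gripper": [1, 1, 1, 1, 1]}}

```text
time: 27.78
eef_pos: [0.6555, 0.0303, 0.2106]
eef_rot: [0.753, 0.658, -0.0, -0.0]
ft_force: [0.8, 0.7, -1.2]
opening: 0.587
finger_force: 14.0
```

```bash
python3 st.py
```

```text
t 27.78 p [0.6555 0.0303 0.2106] ydeg -7.67 z [-0.001  0.    -1.   ] F [ 0.8  0.7 -1.2] T [-0.01  0.05 -0.06] op 54.0 ff 14.0 q [-0.14  0.39  1.38  0.    1.38 -0.  ]
```

>>> {"name": "move_arm", "arguments": {"xyz": [[0.002, -0.002, -0.05], [0, 0, -0.1], [0, 0, -0.12], [0, 0, -0.1], [0, 0, -0.07]], "dr": [[0, 0, 0], [0, 0, 0], [0, 0, 0], [0, 0, 0], [0, 0, 0]], "gripper": [1, 1, 1, 1, 1]}}

```text
time: 28.2
eef_pos: [0.6532, 0.0292, 0.1203]
eef_rot: [0.753, 0.658, -0.001, -0.002]
ft_force: [-1.2, 0.6, -0.8]
opening: 0.58
finger_force: 14.0
```

>>> {"name": "move_arm", "arguments": {"xyz": [[0, 0, -0.04], [0, 0, -0.02], [0, 0, -0.007], [0, 0, 0], [0, 0, 0]], "dr": [[0, 0, 0], [0, 0, 0], [0, 0, 0], [0, 0, 0], [0, 0, 0]], "gripper": [1, 1, 1, 1, 1]}}

```text
time: 28.62
eef_pos: [0.6565, 0.0294, 0.1112]
eef_rot: [0.753, 0.658, 0.001, 0.001]
ft_force: [0.2, -0.4, -0.3]
opening: 0.582
finger_force: 14.0
```

>>> {"name": "move_arm", "arguments": {"xyz": [[0, 0, -0.003], [0, 0, -0.003], [0, 0, -0.003], [0, 0, -0.002], [0, 0, 0]], "dr": [[0, 0, 0], [0, 0, 0], [0, 0, 0], [0, 0, 0], [0, 0, 0]], "gripper": [1, 1, 1, 1, 1]}}

```text
time: 29.03
eef_pos: [0.6556, 0.0296, 0.1076]
eef_rot: [0.753, 0.658, -0.0, -0.0]
ft_force: [-0.7, -0.1, -1.1]
opening: 0.582
finger_force: 14.0
```

```bash
python3 st.py
```

```text
t 29.03 p [0.6556 0.0296 0.1076] ydeg -7.7 z [-0.  0. -1.] F [-0.7 -0.1 -1.1] T [-0.14  0.08 -0.07] op 53.6 ff 14.0 q [-0.14  0.48  1.46  0.    1.2  -0.  ]
```

>>> {"name": "move_arm", "arguments": {"xyz": [[0, 0, -0.002], [0, 0, -0.002], [0, 0, -0.002], [0, 0, 0], [0, 0, 0]], "dr": [[0, 0, 0], [0, 0, 0], [0, 0, 0], [0, 0, 0], [0, 0, 0]], "gripper": [1, 1, 1, 1, 1]}}

```text
time: 29.45
eef_pos: [0.6557, 0.0296, 0.1069]
eef_rot: [0.753, 0.658, 0.0, 0.0]
ft_force: [-2.1, -0.2, 2.8]
opening: 0.581
finger_force: 14.0
```

>>> {"name": "move_arm", "arguments": {"xyz": [[0, 0, 0.002], [0, 0, 0], [0, 0, 0], [0, 0, 0.02], [0, 0, 0.05]], "dr": [[0, 0, 0], [0, 0, 0], [0, 0, 0], [0, 0, 0], [0, 0, 0]], "gripper": [-1, -1, -1, -1, -1]}}

```text
time: 29.87
eef_pos: [0.6545, 0.0297, 0.1195]
eef_rot: [0.753, 0.658, -0.001, -0.001]
ft_force: [0.3, -0.7, -1.2]
opening: 0.928
finger_force: 0.0
```

>>> {"name": "move_arm", "arguments": {"xyz": [[0, 0, 0.1], [0, 0, 0.13], [0, 0, 0.12], [0, 0, 0.06], [0, 0, 0.02]], "dr": [[0, 0, 0], [0, 0, 0], [0, 0, 0], [0, 0, 0], [0, 0, 0]], "gripper": [-1, -1, -1, -1, -1]}}

```text
time: 30.28
eef_pos: [0.6573, 0.0293, 0.2108]
eef_rot: [0.753, 0.658, 0.002, 0.002]
ft_force: [0.2, 0.9, 0.2]
opening: 1.0
finger_force: 0.0
```

>>> {"name": "move_arm", "arguments": {"xyz": [[-0.0712, 0.0352, 0], [-0.1424, 0.0703, 0], [-0.178, 0.0879, 0], [-0.178, 0.0879, 0], [-0.178, 0.0879, 0]], "dr": [[0, 0, 0], [0, 0, 0], [0, 0, 0], [0, 0, 0], [0, 0, 0]], "gripper": [-1, -1, -1, -1, -1]}}

```text
time: 30.7
eef_pos: [0.5037, 0.1039, 0.2052]
eef_rot: [0.753, 0.658, -0.001, -0.001]
ft_force: [0.4, 1.2, 0.5]
opening: 0.998
finger_force: 0.0
```

>>> {"name": "move_arm", "arguments": {"xyz": [[-0.178, 0.0879, 0], [-0.1246, 0.0615, 0], [-0.0712, 0.0352, 0], [-0.0356, 0.0176, 0], [-0.009, 0.0044, 0]], "dr": [[0, 0, 0], [0, 0, 0], [0, 0, 0], [0, 0, 0], [0, 0, 0]], "gripper": [-1, -1, -1, -1, -1]}}

```text
time: 31.12
eef_pos: [0.4212, 0.1451, 0.2061]
eef_rot: [0.753, 0.658, -0.0, -0.0]
ft_force: [0.5, -0.3, 0.1]
opening: 0.998
finger_force: 0.0
```

```bash
python3 st.py
```

```text
t 31.12 p [0.4212 0.1451 0.2061] ydeg -7.64 z [-0.001 -0.    -1.   ] F [ 0.5 -0.3  0.1] T [-0.05  0.08 -0.04] op 91.8 ff 0.0 q [ 0.06 -0.16  1.98  0.    1.32  0.19]
```

>>> {"name": "move_arm", "arguments": {"xyz": [[0.006, 0, -0.1], [0, 0, -0.17], [0, 0, -0.17], [0, 0, -0.13], [0, 0, -0.08]], "dr": [[0, 0, 0], [0, 0, 0], [0, 0, 0], [0, 0, 0], [0, 0, 0]], "gripper": [-1, -1, -1, -1, -1]}}

```text
time: 31.53
eef_pos: [0.4223, 0.1439, 0.0733]
eef_rot: [0.753, 0.658, -0.002, -0.001]
ft_force: [0.2, -0.5, -0.3]
opening: 0.999
finger_force: 0.0
```

>>> {"name": "move_arm", "arguments": {"xyz": [[0, 0, -0.045], [0, 0, -0.025], [0, 0, -0.008], [0, 0, 0], [0, 0, 0]], "dr": [[0, 0, 0], [0, 0, 0], [0, 0, 0], [0, 0, 0], [0, 0, 0]], "gripper": [-1, -1, 1, 1, 1], "squeeze": 10}}

```text
time: 31.95
eef_pos: [0.4248, 0.1447, 0.0623]
eef_rot: [0.753, 0.658, 0.001, 0.001]
ft_force: [1.1, -0.9, -0.3]
opening: 0.803
finger_force: 0.0
```

>>> {"name": "move_arm", "arguments": {"xyz": [[0, 0, 0], [0, 0, 0], [0, 0, 0], [0, 0, 0], [0, 0, 0]], "dr": [[0, 0, 0], [0, 0, 0], [0, 0, 0], [0, 0, 0], [0, 0, 0]], "gripper": [1, 1, 1, 1, 1]}}

```text
time: 32.37
eef_pos: [0.4244, 0.1448, 0.0622]
eef_rot: [0.753, 0.658, 0.001, 0.001]
ft_force: [-1.6, 0.2, 5.1]
opening: 0.706
finger_force: 10.0
```

```bash
python3 st.py
```

```text
t 32.37 p [0.4244 0.1448 0.0622] ydeg -7.69 z [ 0.002  0.    -1.   ] F [-1.6  0.2  5.1] T [-0.06  0.44 -0.02] op 65.0 ff 10.0 q [ 0.06  0.06  2.09 -0.    0.99  0.19]
```

>>> {"name": "move_arm", "arguments": {"xyz": [[0, 0, 0.03], [0, 0, 0.08], [0, 0, 0.14], [0, 0, 0.16], [0, 0, 0.16]], "dr": [[0, 0, 0], [0, 0, 0], [0, 0, 0], [0, 0, 0], [0, 0, 0]], "gripper": [1, 1, 1, 1, 1], "squeeze": 16}}

```text
time: 32.78
eef_pos: [0.4227, 0.1446, 0.1761]
eef_rot: [0.753, 0.658, -0.001, -0.001]
ft_force: [0.5, 0.7, -0.4]
opening: 0.702
finger_force: 16.0
```

>>> {"name": "move_arm", "arguments": {"xyz": [[0.0742, -0.0109, 0.14], [0.1484, -0.0218, 0.1], [0.1855, -0.0273, 0.04], [0.1855, -0.0273, 0], [0.1855, -0.0273, 0]], "dr": [[0, 0, 0], [0, 0, 0], [0, 0, 0], [0, 0, 0], [0, 0, 0]], "gripper": [1, 1, 1, 1, 1]}}

```text
time: 33.2
eef_pos: [0.5813, 0.1216, 0.2324]
eef_rot: [0.753, 0.658, 0.001, 0.001]
ft_force: [-0.0, 0.4, 0.3]
opening: 0.704
finger_force: 16.0
```

>>> {"name": "move_arm", "arguments": {"xyz": [[0.1855, -0.0273, 0], [0.1299, -0.0191, 0], [0.0742, -0.0109, 0], [0.0371, -0.0055, 0], [0.0093, -0.0014, 0]], "dr": [[0, 0, 0], [0, 0, 0], [0, 0, 0], [0, 0, 0], [0, 0, 0]], "gripper": [1, 1, 1, 1, 1]}}

```text
time: 33.62
eef_pos: [0.6671, 0.1086, 0.2306]
eef_rot: [0.753, 0.658, -0.0, -0.0]
ft_force: [-0.0, 0.2, -1.6]
opening: 0.705
finger_force: 16.0
```

```bash
python3 st.py
```

```text
t 33.62 p [0.6671 0.1086 0.2306] ydeg -7.73 z [-0.001 -0.    -1.   ] F [-0.   0.2 -1.6] T [-0.06  0.04 -0.02] op 64.9 ff 16.0 q [-0.02  0.42  1.29 -0.    1.43  0.12]
```

>>> {"name": "move_arm", "arguments": {"xyz": [[0, 0.001, -0.05], [0, 0, -0.1], [0, 0, -0.13], [0, 0, -0.12], [0, 0, -0.08]], "dr": [[0, 0, 0], [0, 0, 0], [0, 0, 0], [0, 0, 0], [0, 0, 0]], "gripper": [1, 1, 1, 1, 1]}}

```text
time: 34.03
eef_pos: [0.6637, 0.1097, 0.1319]
eef_rot: [0.753, 0.658, -0.002, -0.002]
ft_force: [-0.6, -0.4, -0.7]
opening: 0.703
finger_force: 16.0
```

>>> {"name": "move_arm", "arguments": {"xyz": [[0, 0, -0.045], [0, 0, -0.018], [0, 0, -0.006], [0, 0, 0], [0, 0, 0]], "dr": [[0, 0, 0], [0, 0, 0], [0, 0, 0], [0, 0, 0], [0, 0, 0]], "gripper": [1, 1, 1, 1, 1]}}

```text
time: 34.45
eef_pos: [0.6675, 0.1092, 0.1231]
eef_rot: [0.753, 0.658, 0.001, 0.001]
ft_force: [0.4, -0.0, -0.9]
opening: 0.705
finger_force: 16.0
```

>>> {"name": "move_arm", "arguments": {"xyz": [[0, 0, -0.003], [0, 0, -0.003], [0, 0, -0.003], [0, 0, -0.002], [0, 0, 0]], "dr": [[0, 0, 0], [0, 0, 0], [0, 0, 0], [0, 0, 0], [0, 0, 0]], "gripper": [1, 1, 1, 1, 1]}}

```text
time: 34.87
eef_pos: [0.6666, 0.1091, 0.1191]
eef_rot: [0.753, 0.658, -0.0, -0.0]
ft_force: [-0.1, 0.3, -1.3]
opening: 0.701
finger_force: 16.0
```

```bash
python3 st.py
```

```text
t 34.87 p [0.6666 0.1091 0.1191] ydeg -7.7 z [-0.  0. -1.] F [-0.1  0.3 -1.3] T [-0.04  0.1  -0.07] op 64.5 ff 16.0 q [-0.02  0.52  1.39  0.    1.23  0.12]
```

>>> {"name": "move_arm", "arguments": {"xyz": [[0, 0, -0.003], [0, 0, -0.003], [0, 0, -0.002], [0, 0, -0.001], [0, 0, 0]], "dr": [[0, 0, 0], [0, 0, 0], [0, 0, 0], [0, 0, 0], [0, 0, 0]], "gripper": [1, 1, 1, 1, 1]}}

```text
time: 35.28
eef_pos: [0.6666, 0.1092, 0.1174]
eef_rot: [0.753, 0.658, 0.0, -0.0]
ft_force: [-0.3, 0.5, -1.6]
opening: 0.702
finger_force: 16.0
```

>>> {"name": "move_arm", "arguments": {"xyz": [[0, 0, -0.002], [0, 0, -0.002], [0, 0, -0.001], [0, 0, 0], [0, 0, 0]], "dr": [[0, 0, 0], [0, 0, 0], [0, 0, 0], [0, 0, 0], [0, 0, 0]], "gripper": [1, 1, 1, 1, 1]}}

```text
time: 35.7
eef_pos: [0.6667, 0.1091, 0.1173]
eef_rot: [0.753, 0.658, 0.0, 0.0]
ft_force: [-3.0, -0.1, 4.8]
opening: 0.707
finger_force: 16.0
```

>>> {"name": "move_arm", "arguments": {"xyz": [[0, 0, 0.002], [0, 0, 0], [0, 0, 0], [0, 0, 0.01], [0, 0, 0.04]], "dr": [[0, 0, 0], [0, 0, 0], [0, 0, 0], [0, 0, 0], [0, 0, 0]], "gripper": [-1, -1, -1, -1, -1]}}

```text
time: 36.12
eef_pos: [0.6656, 0.1091, 0.1253]
eef_rot: [0.753, 0.658, -0.001, -0.001]
ft_force: [-0.5, 0.4, -0.4]
opening: 0.996
finger_force: 0.0
```

>>> {"name": "move_arm", "arguments": {"xyz": [[0, 0, 0.1], [0, 0, 0.15], [0, 0, 0.18], [0, 0, 0.18], [0, 0, 0.15]], "dr": [[0, 0, 0], [0, 0, 0], [0, 0, 0], [0, 0, 0], [0, 0, 0]], "gripper": [-1, -1, -1, -1, -1]}}

```text
time: 36.53
eef_pos: [0.667, 0.1092, 0.2826]
eef_rot: [0.753, 0.658, 0.001, 0.001]
ft_force: [0.7, 0.1, 0.4]
opening: 1.003
finger_force: 0.0
```

>>> {"name": "move_arm", "arguments": {"xyz": [[-0.06, -0.07, 0], [-0.1, -0.13, 0], [-0.12, -0.15, 0], [-0.12, -0.15, 0], [-0.12, -0.15, 0]], "dr": [[0, 0, 0], [0, 0, 0], [0, 0, 0], [0, 0, 0], [0, 0, 0]], "gripper": [-1, -1, -1, -1, -1]}}

```text
time: 36.95
eef_pos: [0.5615, -0.0218, 0.2795]
eef_rot: [0.753, 0.658, 0.0, 0.0]
ft_force: [0.4, -1.4, 0.4]
opening: 0.999
finger_force: 0.0
```

>>> {"name": "move_arm", "arguments": {"xyz": [[-0.12, -0.15, 0], [-0.12, -0.15, 0], [-0.12, -0.15, 0], [-0.12, -0.15, 0], [-0.12, -0.15, 0]], "dr": [[0, 0, 0], [0, 0, 0], [0, 0, 0], [0, 0, 0], [0, 0, 0]], "gripper": [-1, -1, -1, -1, -1]}}

```text
time: 37.37
eef_pos: [0.4414, -0.172, 0.2797]
eef_rot: [0.753, 0.658, 0.0, 0.001]
ft_force: [0.1, -0.4, -0.3]
opening: 1.0
finger_force: 0.0
```

>>> {"name": "move_arm", "arguments": {"xyz": [[-0.12, -0.15, 0], [-0.12, -0.15, 0], [-0.1, -0.13, 0], [-0.06, -0.08, 0], [-0.02, -0.03, 0]], "dr": [[0, 0, 0], [0, 0, 0], [0, 0, 0], [0, 0, 0], [0, 0, 0]], "gripper": [-1, -1, -1, -1, -1]}}

```text
time: 37.78
eef_pos: [0.3571, -0.281, 0.2796]
eef_rot: [0.754, 0.657, -0.0, 0.001]
ft_force: [0.2, -0.1, -0.2]
opening: 1.001
finger_force: 0.0
```

```bash
python3 st.py
python3 - <<'E'
from h import *
a=env.camera('scene');b=env.camera('top')
cv2.imwrite('pics/f1.png',cv2.resize(b[70:310,60:380],(800,600),interpolation=cv2.INTER_CUBIC)[:,:,::-1])
cv2.imwrite('pics/f2.png',cv2.resize(a[130:384,140:479],(800,600),interpolation=cv2.INTER_CUBIC)[:,:,::-1])
E
```

```text
t 37.78 p [ 0.3571 -0.281   0.2796] ydeg -7.91 z [ 0.    -0.002 -1.   ] F [ 0.2 -0.1 -0.2] T [-0.05  0.07 -0.01] op 92.1 ff 0.0 q [-0.93 -0.19  1.86 -0.    1.47 -0.8 ]
```

View pics/f1.png

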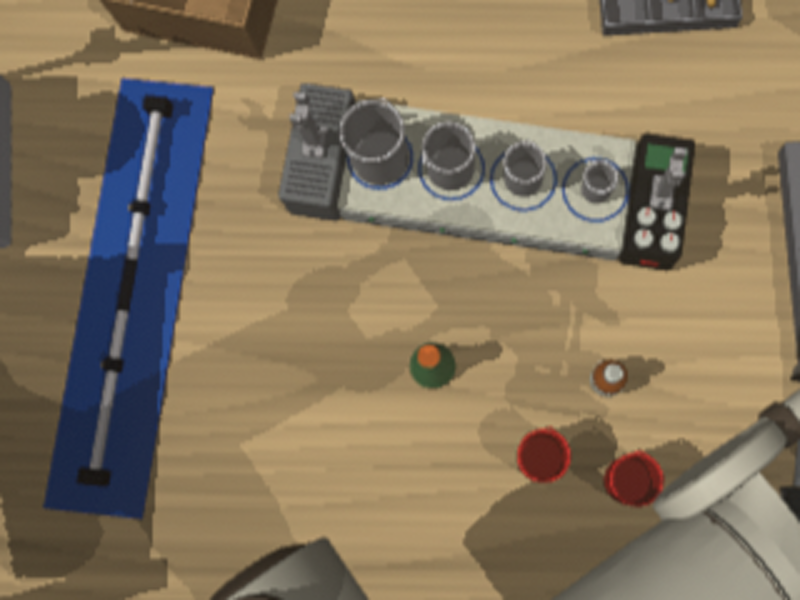

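View pics/f2.png

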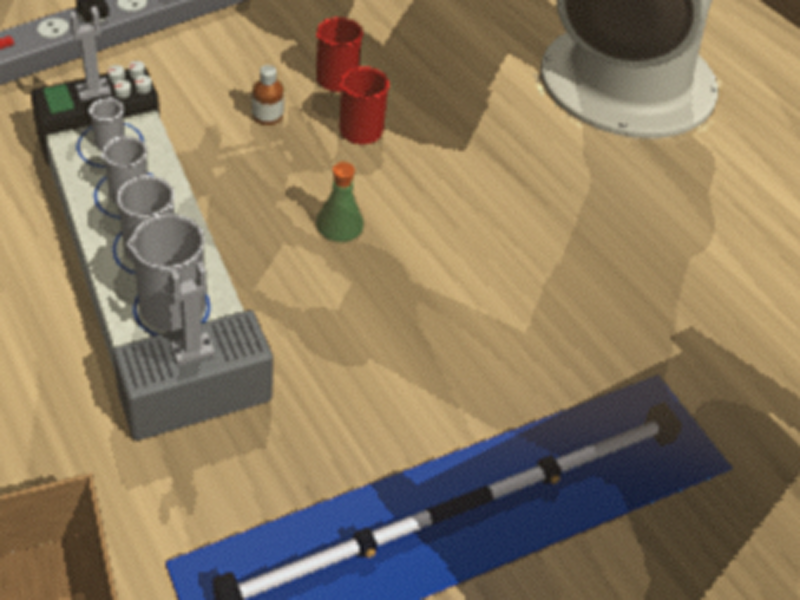

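The top view shows beaker rims at (372,136), (448,153), (525,168) and (600,182), each on its ring. The bar lies along the middle of the mat, and the flask and bottle have not moved. I'm checking the centring numerically.

Run:
```python
from h import *
R=[(.667,.109),(.656,.0296),(.645,-.0496),(.634,-.129)]
S=[(169,244),(146,199),(126,157),(107,110)]
for (u,v),(a,b),z,r in zip([(372,136),(448,153),(525,168),(600,182)],S,(.147,.129,.116,.105),R):
    t=onz("top",60+u/2.5,70+v/2.5,z);s=onz("scene",140+a/2.36,130+b/2.36,z);print(np.round((t[:2]-r)*1000,1),np.round((s[:2]-r)*1000,1))
for u,v in((158,105),(94,476)): print(onz("top",60+u/2.5,70+v/2.5,.02))
```

```text
[-6.6 -0.8] [-2.3  4.2]
[-6.7  1.4] [-1.4  5.8]
[-6.8  0.4] [-0.3  9.6]
[-6.6  0.5] [-3.1  1.6]
[0.73928741 0.37186177 0.02      ]
[0.31653331 0.41008217 0.02      ]
```

Run:
```python
from meas import *
D=[("b250",.12),("b100",.04),("b50",-.04),("b25",-.12)]
out=[]
for c,(x0,y0,w,h),cc,yaw in(("top",(180,95,140,65),(.652,-.0086),-.1395),("scene",(165,160,80,130),(.6487,-.0112),-.139)):
    im=env.camera(c)[y0:y0+h,x0:x0+w];k=5.7 if c=="top" else 4.6
    im=cv2.resize(im,None,fx=k,fy=k,interpolation=cv2.INTER_CUBIC)[:,:,::-1].copy()
    for n,s in D:
        d,hh=DIM[n];x=cc[0]-np.sin(yaw)*s;y=cc[1]+np.cos(yaw)*s
        for z,r,col in((.055,.037,(255,255,0)),(.055+hh,d/2,(0,0,255))):
            P=[((u-x0+.5)*k,(v-y0+.5)*k) for u,v in(proj(c,(x+r*np.cos(t),y+r*np.sin(t),z)) for t in np.linspace(0,6.283,60))]
            cv2.polylines(im,[np.int32(P)],True,col,1)
    cv2.imwrite(f"pics/ov_{c}.png",im)
```

```text
(no output)
```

View pics/ov_top.png

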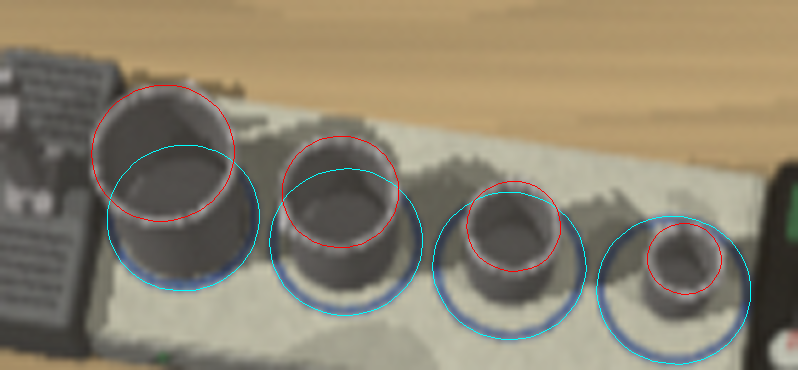

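View pics/ov_scene.png

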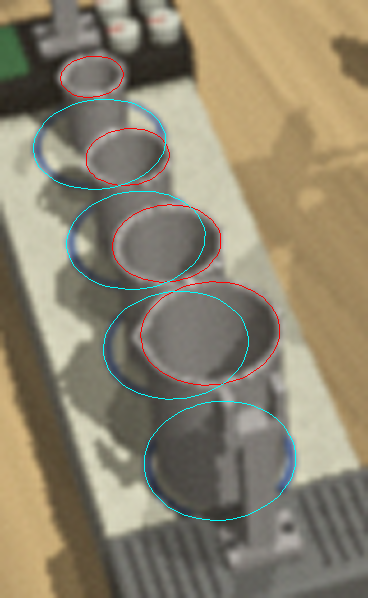

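The predicted centred rims overlay the real ones to within about a pixel (around 2 mm) in both views, and the bar's midpoint is within 3 mm of the mat's centre. I'm handing in.

```bash
python3 -c "
from station import env
print(env.job_done())"
```

```text
the job is handed in; nothing more can be done
None
```

I handed the job in at about 38 s: the bar lies lengthwise along the middle of the mat, and the four beakers stand on their rings in size order, smallest by the control box, each within about 2 mm of centre. The brown bottle and flask were left alone.

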